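Hardness reading beside a weld

ROBOT

A 6-joint arm with a two-finger parallel gripper is mounted at the origin on the work surface. World frame = base frame: x ahead of the robot, y to its left, z up, the work surface at z = 0. Lengths are in m, angles in rad, forces in N, time in s.
With the tool pointing down it reaches from about 0.325 to 0.9 m from the base axis. Payload 3.5 kg.
Tool frame: the origin (TCP) lies at the very end of the fingers, on their centre line; the grasp point (between the pads) lies behind it (arm.grasp_offset is the z of the grasp point in the tool frame, in m); z points along the fingers, y is the line along which they close (so a half turn about z gives the same grasp; the last joint's range is limited). The gripper opens to 85 mm and grips with 20 to 120 N. Pads are 22 mm wide; open, the fingers measure 114 mm over their backs; the gripper's body (76 mm by 85 mm) begins 54 mm behind the grasp point. The pads swing forward as they close: fully open they stand 13 mm farther back than shut.
Start: joints at [-1.332, 0.276, -0.026, 1.268, 0, 1.467], TCP at [0.209, -0.589, 0.231] pointing down, gripper open.
Joint ranges: [-3.12, 3.12], [-0.85, 1.88], [-1.08, 1.24], [-1.95, 2.15], [-1.57, 1.53], [-3.14, 3.14]. Speed limits (rad/s): [2.57, 2.57, 3.14, 3.14, 3.14, 3.14].

INTERFACE

Orientations are given as a unit quaternion [x, y, z, w].
In Python, from station import arm gives the robot as it stands. The module is installed in compiled form; this text tells all that it offers.
- The arm moves only by the tool carry_out, never from a script. Its argument "increments" is a list of rows, each an object of numbers: "x", "y", "z": the shift along the tool's x, y, z in mm; "rx", "ry", "rz": the turn, a rotation vector about the tool's x, y, z in degrees; "jaw": the opening in per cent of the stroke, from 0 (shut) to 100 (fully open). A call has 1 to 10 rows; each row shifts and turns the commanded pose from where the row before left it, along the tool's axes as they then stand; what a row does not reach is not made up. A row lasts 1/12 s, in which the tool goes at most 41.7 mm and 7.16 degrees, less where a joint would pass 70% of its speed; a pose out of reach is approached as far as the arm can. A call is refused whole if a number of a shift passes 41.7 or a number of a turn 7.16, either way. A call with a gripper value outside its range is refused whole. The fingers move at their own pace and stop on an object; "grip_force" is the grip in N (left out, the last holds). Time passes only in rows, so rows that do not move let the fingers close. It gives the time, the measured TCP pose, the force, the opening and the grip force at its end, in the units of the state.
- arm.sense(): the state, without advancing time (a new reading comes with each control period).
- arm.camera(name): name is "scene" or "top"; returns a dict with "color" (420x560x3 uint8, red, green, blue), "z_map" (420x560 float32, m along the optical axis (not along the pixel's ray), 0 where there is no reading), "mtx" (3x3 intrinsics, pixels), "k1" (the pictures are not rectified: a ray, as slopes to the right and down, at radius r is drawn at 1 + k1 r^2 times it, then the intrinsics apply), "R" (3x3) and "t" (3): a world point X has camera coordinates R X + t. Camera axes: x right, y down, z forward; pixel columns grow to the right and rows downward; lengths in m; the calibration is good to about 2 mm. A picture is of the moment at which its call begins.
- arm.job_done(): hands the job in; it is judged then, once.
The state is a dict: "time": time; "joint_positions": joint angles; "joint_vel": joint speeds; "joint_torque": joint torques, N m; "tool_pos": TCP position; "tcp_rot": TCP orientation; "force": force on the tool from outside, world axes, zero at the start; "moment": the same for the moment, N m; "finger_gap": finger opening in m; "grip_force": force on a finger pad.
Only numpy, scipy, OpenCV 4.12 (cv2) and the standard library are available. Lean on these libraries where they do the work, as an engineer would, in place of code of your own. Each camera call takes 0.05 s, during which the arm holds its last target. There are 200 camera calls.

TASK

The hardness probe has just been checked on its steel reference block. Lay the block flat in the open top drawer of the gauge cabinet and slide the drawer fully shut, to keep the grit off it; then take the cordless probe from its dock and hold it on the tilted weld coupon with its nose inside the yellow ring, square to the plate, pressing gently so that the sprung nose is about half-way in. Finish while still holding the probe steadily there, and leave the magnet, the wire brush, the tin and the setting of the tilt plate as they are.

Things in the scene. Friction and masses are not known exactly. Their poses are not given: they have to be found in the camera images.
- block_center (a point): Centre of the reference block: a bright, flat steel block 60 x 40 x 16 mm (its x, y, z), about 0.3 kg, lying flat on the bench in front of the tilt plate. Grasp it across its 40 mm width (its y).
- cab_drawer0 (a joint): How far the top drawer of the gauge cabinet is pulled out, m: 0 is fully shut, 0.12 to 0.145 at the start. It slides without a catch and stays where it is left; about 2 N moves it. Shut means under 8 mm.
- cab_drawer0_handle (a point): Middle of the top drawer's handle: a level steel bar 120 mm long, 35 mm in front of the drawer's front panel, about 105 mm above the bench. Frame: x points into the cabinet (the way to push the drawer shut), y to its left, z up. It moves with the drawer.
- drawer_drop (a point): Point on the top drawer's inner floor (about 83 mm above the bench), midway between its sides and 60 mm behind the inner face of the front panel; moves with the drawer, same axes as the handle. Inside width 198 mm; the sides rise 41 mm above this floor, the front panel about 50 mm. From above only the part between front panel and cabinet face (as long as the drawer's opening) is free.
- probe_grip (a point): Centre of the probe's yellow body, half-way up: the place to grip. The body is a rounded upright block 34 x 28 x 60 mm (x, y, z), gripped from above across its 28 mm (its y). z runs along the probe from nose to cap; the cap is 30 mm above this point. Below the body come a steel neck, 20 mm thick and 60 mm long, and the nose. 0.25 kg in all.
- probe_tip (a point): End of the probe's sprung brass nose (12 mm thick, tapering to 7 mm), on the probe's axis, 104 mm below probe_grip while the nose is fully out.
- nose (a joint): How far the sprung nose is pushed into the probe, m: 0 fully out, 0.008 fully in. The spring gives about 2.3 N to start moving and 1.5 N more per mm, so about 8 N at half-way (4 mm).
- spot (a point): Centre of the yellow paint ring (26 mm outside, 19 mm inside) on the welded coupon's flat top face, beside the weld bead, about 88 to 112 mm above the bench. Frame: z is the face's outward normal, x up the slope away from the hinge, y level to the left. The bead (2.5 mm high) lies 28 mm to -y; four clamps 17 mm high stand over 40 mm away. White rings are not the spot.
- tilt_plate (a joint): Slope of the tilt plate about its hinge, rad: 0 is level, 0.15 to 0.42 at the start, growing as the far edge is higher. It is locked and carries light pressing; leave it as set.
- magnet: Red arrow-shaped welding magnet, about 64 x 42 x 14 mm, lying on the bench; leave it alone. Origin at the middle of its underside.
- wire_brush: Wire brush with a wooden handle, 200 x 42 x 20 mm, lying at the right; leave it alone. Origin at the middle of its underside.
- tin: Round steel tin with a blue lid, 68 mm across, 55 mm high, behind and to the right of the tilt plate; leave it alone. Origin at the middle of its underside.
- cab: The blue gauge cabinet with two grey-fronted drawers, 280 deep x 240 wide x 145 mm high, fixed on the bench. Origin at the middle of its underside; x points to its back, away from the drawer fronts.
- dock: Charging dock, fixed: black block 66 x 66 x 85 mm on a 96 mm square foot 9 mm thick. Origin at the middle of its underside. The probe stands upright and loose in it, body resting on the dock's top, neck and nose in a 24 mm hole: lift straight up at least 80 mm to clear.
Things that resemble listed ones, but are neither listed nor needed, are in the scene too. What is shaped like the part that bears probe_grip but green is not meant. Of the things like the part that bears block_center, leave any that is blue; of the rest the larger one is meant.

How it is judged:
By the outcome, as a careful person would: the job done as asked, in the order asked, and still so for the second after the job is handed in, while the arm keeps its last pose, push and grip.
It also fails if it takes over 72 s, if anything falls off the work surface, if the arm or the gripper's body presses on something with over 40 N, if the wrist force passes 120 N, or if a joint passes its speed limit or range.

## Working session

There is one attempt and no reset: what is moved stays moved. The work goes in short steps, Python scripts to look and compute and a tool call to move; the robot and the scene stay as the last step left them, time stands still between calls to the robot, and variables do not carry over. Pictures are saved under pics/ and viewed, at most 10 in all, crops included, and the job is handed in when it is done.

Besides the shell and the picture viewer there is one more tool, called after "Emit:" as name([rows], argument=value, ...), one row to a line, values as JSON. carry_out: Moves the arm, as the interface text tells. Its arguments: {"type":"object","properties":{"increments":{"type":"array","items":{"type":"object","properties":{"x":{"type":"number"},"y":{"type":"number"},"z":{"type":"number"},"rx":{"type":"number"},"ry":{"type":"number"},"rz":{"type":"number"},"jaw":{"type":"number"}}}},"grip_force":{"type":"number"}},"required":["increments"]}

```bash
mkdir -p pics; cat > h.py <<'E'
import numpy as np, cv2, pickle
from scipy.spatial.transform import Rotation as Rn
from station import arm
def snap(n,f):
    c=arm.camera(n); pickle.dump(c,open(f'pics/{f}.pkl','wb')); cv2.imwrite(f'pics/{f}.png',c['color'][:,:,::-1]); return c
def load(f): return pickle.load(open(f'pics/{f}.pkl','rb'))
def rays(c,uv):
    k=c['k1'];uv=np.asarray(uv,float).reshape(-1,2)
    d=np.c_[(uv[:,0]-c['mtx'][0,2])/c['mtx'][0,0],(uv[:,1]-c['mtx'][1,2])/c['mtx'][1,1]]
    s=d.copy()
    for _ in range(15): s=d/(1+k*(s**2).sum(1,keepdims=True))
    return np.c_[s,np.ones(len(s))]
def cloud(c):
    h,w=c['z_map'].shape; u,v=np.meshgrid(np.arange(w),np.arange(h))
    p=rays(c,np.c_[u.ravel(),v.ravel()])*c['z_map'].reshape(-1,1)
    P=(p-c['t'])@c['R']; P[c['z_map'].ravel()==0]=np.nan
    return P.reshape(h,w,3)
def tri(c1,uv1,c2,uv2):
    A=[];b=[]
    M=np.zeros((3,3));q=np.zeros(3)
    for c,uv in((c1,uv1),(c2,uv2)):
        d=rays(c,uv)[0]@c['R'];d/=np.linalg.norm(d);o=-c['R'].T@c['t'];N=np.eye(3)-np.outer(d,d);M+=N;q+=N@o
    return np.linalg.solve(M,q)
def proj(c,X):
    p=np.atleast_2d(X)@c['R'].T+c['t'];s=p[:,:2]/p[:,2:];s=s*(1+c['k1']*(s**2).sum(1,keepdims=True))
    return s@np.diag([c['mtx'][0,0],c['mtx'][1,1]])+c['mtx'][:2,2]
E
python3 - <<'E'
from h import *
a=snap('scene','s0');b=snap('top','t0')
for c in(a,b): print(c['mtx'].tolist(),c['k1'],c['R'].round(3).tolist(),c['t'])
print(arm.sense(),arm.grasp_offset)
E
```

```text
[[477.3906108724639, 0.0, 279.39143873350423], [0.0, 477.3906108724639, 211.93572605436535], [0.0, 0.0, 1.0]] -0.0996842196676831 [[-0.848, 0.53, 0.021], [0.327, 0.554, -0.765], [-0.417, -0.642, -0.643]] [ 0.52275923 -0.06652683  1.46105292]
[[440.53418954759485, 0.0, 276.61518346498207], [0.0, 440.53418954759485, 208.9057107089648], [0.0, 0.0, 1.0]] 0.03832900131734278 [[-0.015, -1.0, -0.026], [-0.993, 0.018, -0.116], [0.116, 0.024, -0.993]] [-0.04627728  0.57750632  1.16079064]
{'time': 0.1, 'joint_positions': array([-1.33239718e+00,  2.77122218e-01, -2.77651980e-02,  1.26800607e+00,
        2.16993147e-05,  1.46741766e+00]), 'joint_vel': array([ 0.00092735, -0.00141703,  0.00320349, -0.00050822,  0.00083895,
        0.00102221]), 'joint_torque': array([ 1.75341120e-04, -4.46706641e+01,  2.96128857e+01,  8.41822563e-03,
       -1.70760063e-04,  3.18287348e-06]), 'tool_pos': array([ 0.20931539, -0.58814574,  0.23022088]), 'tcp_rot': array([ 9.85433450e-01,  1.70058270e-01, -5.99110633e-05, -1.04692145e-03]), 'force': array([-0.43476449,  0.18629087, -0.26620449]), 'moment': array([-0.01353165, -0.00483335,  0.05022621]), 'grip_force': 0.0, 'finger_gap': 0.08527249942592072} -0.0187
```

View pics/s0.png

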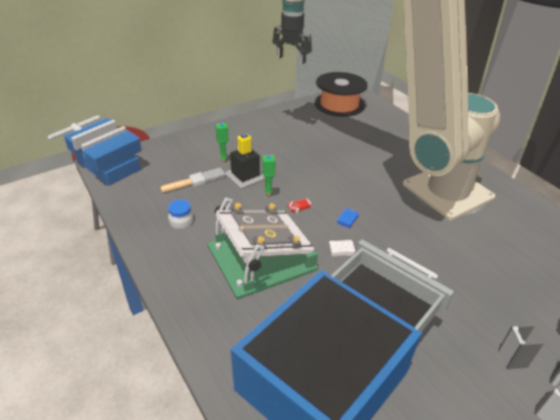

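View pics/t0.png

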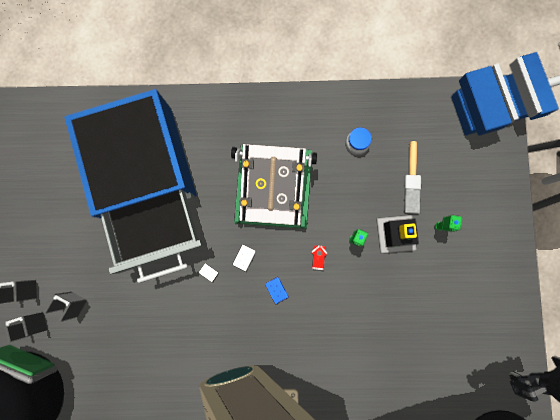

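The scene view shows the cabinet's drawer open (front bar ~(412,262)), the block at (342,247), the yellow probe at (244,148) and the ring at (270,233). In the top view: block (244,258), smaller decoy (208,272), ring (261,183), probe cap (410,231), drawer handle (162,272).

```bash
python3 - <<'E'
from h import *
a=load('s0');b=load('t0');Ca=cloud(a);Cb=cloud(b)
def comp(m,seed):
    n,l,s,c=cv2.connectedComponentsWithStats(m.astype(np.uint8)); 
    best=min(range(1,n),key=lambda i:np.hypot(*(c[i]-seed))-0.0*s[i,4] if s[i,4]>15 else 1e9); return l==best
def rect(c,C,m,z=None):
    P=C[m]; P=P[~np.isnan(P).any(1)]
    r=cv2.minAreaRect(P[:,:2].astype(np.float32)); print(' n',m.sum(),'mean',P.mean(0).round(4),'med z',np.median(P[:,2]).round(4),'rect',np.round(r[0],4),np.round(r[1],4),round(r[2],1))
def white(c): 
    x=c['color'].astype(int); return (x.min(2)>180)
def yellow(c):
    h=cv2.cvtColor(c['color'],cv2.COLOR_RGB2HSV); return (h[...,0]>20)&(h[...,0]<35)&(h[...,1]>140)&(h[...,2]>110)
for nm,c,C,S,f in (('block',b,Cb,(244,258),white),('small',b,Cb,(208,272),white),('blockS',a,Ca,(342,247),white),('ring',b,Cb,(261,183),yellow),('ringS',a,Ca,(270,233),yellow),('probe',b,Cb,(410,231),yellow),('probeS',a,Ca,(244,148),yellow)):
    m=comp(f(c),S);print(nm,np.argwhere(m).mean(0)[::-1].round(2));rect(c,C,m)
# plate plane
for c,C,S in((b,Cb,(261,183)),(a,Ca,(270,233))):
    P=C.reshape(-1,3); r=C[S[1],S[0]]; 
    ctr=C[comp(yellow(c),S)];ctr=np.nanmean(ctr,0)
    d=P-ctr; m=(np.hypot(d[:,0],d[:,1])<.022)&(abs(d[:,2])<.02);Q=P[m]
    for _ in range(3):
        q=Q.mean(0);n=np.linalg.svd(Q-q)[2][2];n*=np.sign(n[2]);e=(Q-q)@n;Q=Q[abs(e)<max(.0015,1.5*e.std())]
    print('plane',len(Q),q.round(4),n.round(4),'tilt',np.arccos(n[2]).round(4),e.std())
# tri
def cm(c,f,S): return np.argwhere(comp(f(c),S)).mean(0)[::-1]
print('tri ring',tri(b,cm(b,yellow,(261,183)),a,cm(a,yellow,(270,233))))
print('tri block',tri(b,cm(b,white,(244,258)),a,cm(a,white,(342,247))))
v=np.hstack([cv2.resize(b['color'][80:300,60:460],None,fx=2,fy=2,interpolation=cv2.INTER_CUBIC)])
cv2.imwrite('pics/crop1.png',v[:,:,::-1])
for uv in [(110,270),(200,244),(137,278),(188,264),(110,212),(190,190),(138,245),(160,235)]: print(uv,Cb[uv[1],uv[0]].round(4))
E
```

```text
block [243.77 257.41]
 n 335 mean [0.4475 0.0357 0.0161] med z 0.0166 rect [0.4474 0.0363] [0.0391 0.0615] 62.6
small [208.02 272.21]
 n 191 mean [0.4093 0.1338 0.0117] med z 0.0119 rect [0.4096 0.1347] [0.0469 0.0309] 55.3
blockS [341.72 246.71]
 n 305 mean [0.4498 0.0386 0.0153] med z 0.0158 rect [0.4461 0.0343] [0.0499 0.0605] 61.6
ring [260.65 183.17]
 n 48 mean [ 0.6351 -0.0178  0.107 ] med z 0.1067 rect [ 0.6351 -0.0178] [0.0248 0.0231] 44.8
ringS [244.03 144.82]
 n 217 mean [ 0.5116 -0.3698  0.123 ] med z 0.124 rect [ 0.5069 -0.3759] [0.0361 0.0319] 0.7
probe [407.4  230.54]
 n 167 mean [ 0.5057 -0.3753  0.1376] med z 0.1437 rect [ 0.5055 -0.3786] [0.0347 0.0302] 5.7
probeS [244.03 144.82]
 n 217 mean [ 0.5116 -0.3698  0.123 ] med z 0.124 rect [ 0.5069 -0.3759] [0.0361 0.0319] 0.7
plane 148 [ 0.6344 -0.0177  0.1067] [-0.3626  0.0502  0.9306] tilt 0.3748 0.0012776022420185227
plane 106 [ 0.51   -0.3674  0.1234] [0.2013 0.9783 0.049 ] tilt 1.5217 0.0036249607852538532
tri ring [ 0.63201633 -0.05259535  0.32679305]
tri block [0.44755278 0.03620352 0.01203877]
(110, 270) [0.4217 0.3522 0.1334]
(200, 244) [0.4813 0.1322 0.1321]
(137, 278) [0.3966 0.3308 0.0006]
(188, 264) [4.323e-01 1.912e-01 3.000e-04]
(110, 212) [0.5708 0.3778 0.0813]
(190, 190) [0.6254 0.1698 0.0792]
(138, 245) [0.4835 0.3018 0.0842]
(160, 235) [0.5083 0.2457 0.0834]
```

View pics/crop1.png

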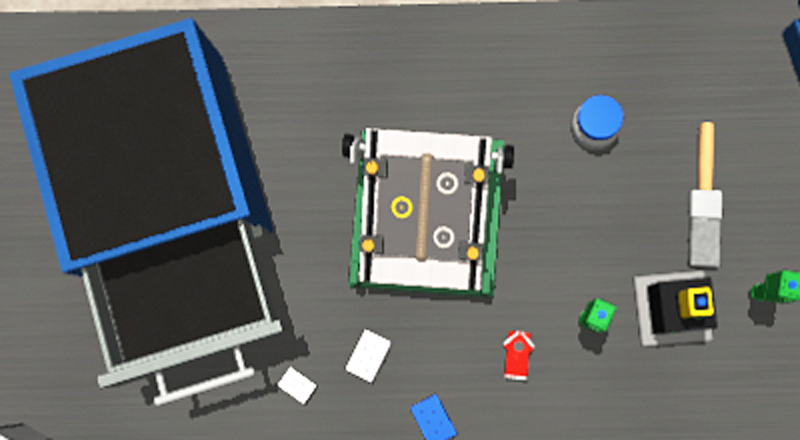

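The enlarged view agrees: block (368,355 in the crop), small decoy beside the handle, yellow ring (402,207), probe (700,302), handle bar (205,385). I'll refine the drawer, plate and probe geometry.

```bash
cat >> h.py <<'E'
def yellow(c,lo=140):
    h=cv2.cvtColor(c['color'],cv2.COLOR_RGB2HSV); return (h[...,0]>18)&(h[...,0]<36)&(h[...,1]>lo)&(h[...,2]>90)
def plane(Q,n=4,tol=.003):
    for _ in range(n):
        q=Q.mean(0);v=np.linalg.svd(Q-q)[2][2];v*=np.sign(v[2]);e=(Q-q)@v;Q=Q[abs(e)<tol]
    return q,v,len(Q),e.std()
E
python3 - <<'E'
from h import *
a=load('s0');b=load('t0');Ca=cloud(a);Cb=cloud(b)
m=np.zeros((420,560),bool);m[222:245,255:285]=1
ma=m&yellow(a,110)
cnt=cv2.minEnclosingCircle(np.argwhere(ma)[:,::-1].astype(np.float32));print('ringS',ma.sum(),cnt,np.argwhere(ma).mean(0)[::-1])
m=np.zeros((420,560),bool);m[172:195,250:272]=1
mb=m&yellow(b,110);eb=cv2.fitEllipse(np.argwhere(mb)[:,::-1].astype(np.float32));ub=np.argwhere(mb).mean(0)[::-1]
ua=np.argwhere(ma).mean(0)[::-1]
print('ring top',ub,eb);X=tri(b,ub,a,ua);print('tri',X,proj(a,X)-ua, 'depthS',np.nanmean(Ca[ma],0))
# plane wide
for nm,C in(('b',Cb),('a',Ca)):
    P=C.reshape(-1,3);d=P-X;ang=np.radians(-5)
    m=(abs(d[:,0])<.05)&(d[:,1]<.03)&(d[:,1]>-.018)&(abs(d[:,2]-.39*d[:,0])<.012)
    q,v,n,s=plane(P[m]); print(nm,q.round(4),v.round(4),n,s,'z at ring',q[2]-(v[:2]@(X[:2]-q[:2]))/v[2],np.arccos(v[2]))
    m=(abs(d[:,0])<.05)&(d[:,1]<.03)&(d[:,1]>-.095)&(abs(d[:,2]-.39*d[:,0]-.05*d[:,1])<.012)
    q,v,n,s=plane(P[m],5,.002); print(nm,'wide',q.round(4),v.round(4),n,s,'z at ring',q[2]-(v[:2]@(X[:2]-q[:2]))/v[2],np.arccos(v[2]))
# cabinet: top rim z~.145
P=Cb.reshape(-1,3)
blue=(b['color'][...,2].astype(int)-b['color'][...,0]>60).ravel()
m=(abs(P[:,2]-.145)<.006)&(P[:,1]>.1)&(P[:,0]>.45)&blue
r=cv2.minAreaRect(P[m][:,:2].astype(np.float32));print('cab',r)
m=(P[:,2]>.123)&(P[:,2]<.142)&(P[:,1]>.1)&(P[:,0]<.5)&(P[:,0]>.38)&~blue
r=cv2.minAreaRect(P[m][:,:2].astype(np.float32));print('panel',r,np.median(P[m][:,2]))
m=(P[:,2]>.09)&(P[:,2]<.118)&(P[:,1]>.15)&(P[:,1]<.36)&(P[:,0]<.47)&(P[:,0]>.34)&~blue
print('handle',m.sum(),cv2.minAreaRect(P[m][:,:2].astype(np.float32)))
for C in (Cb,Ca):
    P=C.reshape(-1,3);m=(P[:,2]>.139)&(P[:,2]<.155)&(np.hypot(P[:,0]-.506,P[:,1]+.376)<.03)
    print('cap',m.sum(),cv2.minAreaRect(P[m][:,:2].astype(np.float32)),np.median(P[m],0))
    m=(P[:,2]>.079)&(P[:,2]<.09)&(np.hypot(P[:,0]-.506,P[:,1]+.376)<.06)
    print('docktop',m.sum(),cv2.minAreaRect(P[m][:,:2].astype(np.float32)))
    m=(P[:,2]>.006)&(P[:,2]<.013)&(np.hypot(P[:,0]-.506,P[:,1]+.376)<.08)
    print('foot',m.sum(),cv2.minAreaRect(P[m][:,:2].astype(np.float32)))
E
```

```text
ringS 50 ((266.5, 237.5), 9.192488670349121) [264.12 236.94]
ring top [260.36666667 183.1       ] ((260.40679931640625, 183.21160888671875), (8.776432037353516, 9.588570594787598), 165.40823364257812)
tri [ 0.64253594 -0.01982334  0.09387918] [[2.49253757 0.36571233]] depthS [0.66410746 0.00548213 0.12597892]
b [ 0.658  -0.0089  0.1108] [-0.3548  0.0192  0.9347] 42 0.0008979781507016294 z at ring 0.10516120834739973 0.3632618188336853
b wide [ 0.6462 -0.0291  0.1058] [-0.3592 -0.0487  0.932 ] 92 0.0006981484240927458 z at ring 0.10487807827398289 0.37097250605321563
a [0.6715 0.005  0.1123] [-0.2588  0.3023  0.9174] 6 0.0009617452989644233 z at ring 0.11226844113544873 0.4092597961544639
a wide [ 0.6802 -0.069   0.1161] [-0.235   0.0026  0.972 ] 9 0.0006783079056087949 z at ring 0.10688678037637807 0.23720393846082044
cab ((0.7165505290031433, 0.32190048694610596), (0.26643022894859314, 0.24329468607902527), 16.379714965820312)
panel ((0.45672449469566345, 0.24810358881950378), (0.08420032262802124, 0.23524989187717438), 0.30471351742744446) 0.1320414682633415
handle 438 ((0.42927995
[... 174 characters left out ...]
28201675042510033), 2.3148298263549805) [ 0.50409956 -0.37938574  0.14608652]
docktop 452 ((0.5054675936698914, -0.3790002763271332), (0.06829517334699631, 0.0685676857829094), 4.4985809326171875)
foot 444 ((0.5046035647392273, -0.3801741302013397), (0.11879534274339676, 0.15365932881832123), 76.68756103515625)
cap 69 ((0.5074964761734009, -0.37506845593452454), (0.03059183806180954, 0.03534770384430885), 81.71051788330078) [ 0.50923332 -0.37476667  0.14420319]
docktop 207 ((0.5055713653564453, -0.37824544310569763), (0.06972650438547134, 0.0734763965010643), 5.094225883483887)
foot 220 ((0.5261251330375671, -0.3642105758190155), (0.08199556171894073, 0.1354842633008957), 53.430442810058594)
```

```bash
python3 - <<'E'
from h import *
a=load('s0');b=load('t0');Ca=cloud(a);Cb=cloud(b)
P=Cb.reshape(-1,3);col=b['color'].reshape(-1,3).astype(int)
# drawer: panel top
for yaw in(15.5,16,16.5):
    c,s=np.cos(np.radians(yaw)),np.sin(np.radians(yaw));x=P[:,0]*c+P[:,1]*s;y=-P[:,0]*s+P[:,1]*c
    reg=(P[:,1]>.1)&(P[:,0]<.5)&(P[:,0]>.35)
    m=reg&(P[:,2]>.128)&(P[:,2]<.137)&(x<.53)&(x>.44)
    xs=x[m];med=np.median(xs);k=abs(xs-med)<.014
    print(yaw,'panel x',med,np.percentile(xs[k],[5,95]),'slope deg',np.degrees(np.polyfit(y[m][k],xs[k],1)[0]),'y',np.percentile(y[m],[1,99]))
    m=reg&(P[:,2]>.095)&(P[:,2]<.115)&(x<med-.02)&(x>med-.06)
    print('  handle x',np.median(x[m]),m.sum(),'y',np.percentile(y[m],[2,98]),'z',np.median(P[m,2]))
    blue=(col[:,2]-col[:,0]>60)
    m=(abs(P[:,2]-.145)<.006)&(P[:,1]>.1)&(P[:,0]>.45)&blue
    print('  cab x',np.percentile(x[m],[1,99]),'y',np.percentile(y[m],[1,99]))
# plate: white strips
g=(col.min(1)>150)&(P[:,0]>.52)&(P[:,0]<.76)&(abs(P[:,1]+.045)<.11)&(P[:,2]>.03)
q,v,n,s=plane(P[g],8,.003);print('plate white',q,v,n,s,np.arccos(v[2]),'yaw',np.degrees(np.arctan2(-v[1],-v[0])))
P2=Ca.reshape(-1,3);col2=a['color'].reshape(-1,3).astype(int)
g=(col2.min(1)>150)&(P2[:,0]>.52)&(P2[:,0]<.76)&(abs(P2[:,1]+.045)<.11)&(P2[:,2]>.03)
q,v,n,s=plane(P2[g],8,.003);print('S',q,v,n,s,np.arccos(v[2]),np.degrees(np.arctan2(-v[1],-v[0])))
h=(P[:,2]<.03)&(P[:,2]>.004)&(col[:,1]-col[:,0]>25)&(P[:,0]>.5)&(abs(P[:,1]+.045)<.13)
print('green base',cv2.minAreaRect(P[h][:,:2].astype(np.float32)))
im=cv2.resize(a['color'][195:300,200:325],None,fx=4,fy=4,interpolation=cv2.INTER_CUBIC)
im2=cv2.resize(b['color'][140:235,228:320],None,fx=4,fy=4,interpolation=cv2.INTER_CUBIC)
H=max(len(im),len(im2));w=np.zeros((H,im.shape[1]+im2.shape[1],3),np.uint8);w[:len(im),:im.shape[1]]=im;w[:len(im2),im.shape[1]:]=im2
w=w[:, :800];print(w.shape,im.shape);cv2.imwrite('pics/crop2.png',w[:,:,::-1])
E
```

```text
15.5 panel x 0.5010728810290841 [0.49347755 0.50890899] slope deg -1.3496931752531036 y [-0.00130358  0.22706014]
  handle x 0.4593294035986274 269 y [0.05161679 0.17426539] z 0.11148859784741648
  cab x [0.64347146 0.90730703] y [-0.00245762  0.23907008]
16 panel x 0.5019346342210833 [0.4946798  0.50905513] slope deg -0.8709236591764912 y [-0.00567672  0.2227497 ]
  handle x 0.46018703909126063 269 y [0.04761325 0.17030065] z 0.11148859784741648
  cab x [0.64484287 0.90829557] y [-0.00885006  0.23191314]
16.5 panel x 0.5029077304318049 [0.49586461 0.51002068] slope deg -0.37315201107741847 y [-0.01004944  0.2184223 ]
  handle x 0.4610405747215317 267 y [0.04358823 0.1656819 ] z 0.11144918150922112
  cab x [0.64580604 0.90933657] y [-0.01550819  0.22460753]
plate white [ 0.62658897 -0.04302183  0.09468477] [-0.34402587  0.03366051  0.93835663] 1139 0.0012758703022443258 0.3529512934196003 yaw -5.588201682552821
S [ 0.63584254 -0.03425048  0.09645264] [-0.32467495  0.04651317  0.94468127] 633 0.001095765249180993 0.3341748604921562 -8.152761836699685
green base ((0.6436840295791626, -0.045857906341552734), (0.19985073804855347, 0.21898683905601501), 84.7833480834961)
(420, 800, 3) (420, 500, 3)
```

View pics/crop2.png

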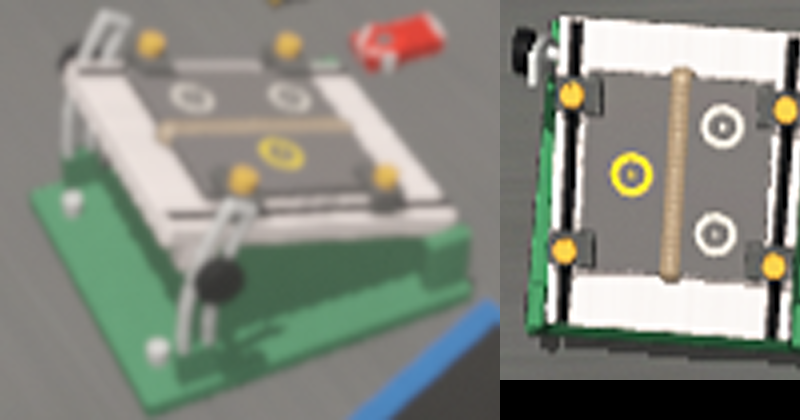

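Ring centre: scene crop (281,153) → pixel (269.9,232.9); top crop (632,174) → (260.6,183.1). The bead lies to its right, and the white rings are beyond it.

```bash
cat >> h.py <<'E'
import json
def down(ydir,n=(0,0,1)):   # tool rot: z=-n, y closest to heading ydir deg
    z=-np.array(n,float)/np.linalg.norm(n);y=np.array([np.cos(np.radians(ydir)),np.sin(np.radians(ydir)),0]);y-=z*(y@z);y/=np.linalg.norm(y)
    return Rn.from_matrix(np.c_[np.cross(y,z),y,z])
def plan(p,R,step=40,start=None):
    if start is None: s=arm.sense();start=(s['tool_pos'],Rn.from_quat(s['tcp_rot']))
    p0,R0=start;p=np.array(p,float);d=p-p0;rv=(R0.inv()*R).as_rotvec(degrees=True)
    n=max(1,int(np.ceil(max(np.linalg.norm(d)*1e3/step,np.linalg.norm(rv)/7))))
    q,Q=np.array(p0),R0
    for i in range(n):
        tgt=p0+d*(i+1)/n; sh=np.round(Q.inv().apply(tgt-q)*1e3,1 if n<4 else 0)
        rr=np.round((Q.inv()*R0*Rn.from_rotvec(rv*(i+1)/n,degrees=True)).as_rotvec(degrees=True),1)
        q=q+Q.apply(sh/1e3);Q=Q*Rn.from_rotvec(rr,degrees=True)
        print(json.dumps({k:float(v) for k,v in zip(('x','y','z','rx','ry','rz'),[*sh,*rr]) if v}))
    print('end',q.round(4),'err mm',((p-q)*1e3).round(1),'rot',np.degrees((Q.inv()*R).magnitude()).round(2)); return q,Q
def st():
    s=arm.sense();print('t',s['time'],'p',s['tool_pos'].round(4),'F',s['force'].round(1),'gap',round(s['finger_gap'],4),'gf',s['grip_force']);return s
E
python3 - <<'E'
from h import *
a=load('s0');b=load('t0');Ca=cloud(a);Cb=cloud(b)
X=tri(b,(260.6,183.1),a,(269.9,232.9));print('ring tri',X,proj(a,X),proj(b,X))
for C in(Cb,Ca):
    P=C.reshape(-1,3);yw=np.radians(-5.2);e=np.array([np.cos(yw),np.sin(yw)]);f=np.array([-e[1],e[0]])
    u=(P[:,:2]-X[:2])@e;w=(P[:,:2]-X[:2])@f;
    m=(abs(u)<.045)&(w<.02)&(w>-.08)&(abs(P[:,2]-X[2]-.37*u)<.012)&(abs(w+.028)>.009)
    for _ in range(6):
        k=np.polyfit(u[m],P[m,2],1);r=P[:,2]-np.polyval(k,u);m=m&(abs(r)<.0025)
    print(k,np.arctan(k[0]),m.sum(),r[m].std())
plan((.447,.036,.1),down(62.6))
E
```

```text
ring tri [ 0.63510598 -0.01752198  0.10662064] [[269.79935469 232.8844339 ]] [[260.54459642 183.17708916]]
[0.36587563 0.10703723] 0.35074732755400384 841 0.001309919242493862
[0.36057833 0.10733787] 0.34606746178341247 638 0.0011076335833983795
{"x": 22.0, "y": -25.0, "z": 7.0, "rz": -6.7}
{"x": 24.0, "y": -23.0, "z": 6.0, "rz": -6.6}
{"x": 27.0, "y": -20.0, "z": 7.0, "rz": -6.7}
{"x": 29.0, "y": -16.0, "z": 6.0, "rz": -6.6}
{"x": 31.0, "y": -13.0, "z": 7.0, "rz": -6.7}
{"x": 32.0, "y": -10.0, "z": 6.0, "rz": -6.6}
{"x": 33.0, "y": -5.0, "z": 7.0, "ry": -0.1, "rz": -6.7}
{"x": 33.0, "y": -2.0, "z": 6.0, "rz": -6.6}
{"x": 34.0, "y": 2.0, "z": 7.0, "rz": -6.7}
{"x": 32.0, "y": 6.0, "z": 7.0, "rz": -6.6}
{"x": 32.0, "y": 10.0, "z": 6.0, "rz": -6.7}
{"x": 31.0, "y": 13.0, "z": 7.0, "rz": -6.6}
{"x": 29.0, "y": 17.0, "z": 6.0, "rz": -6.7}
{"x": 26.0, "y": 20.0, "z": 7.0, "rz": -6.6}
{"x": 25.0, "y": 23.0, "z": 6.0, "rz": -6.7}
{"x": 21.0, "y": 26.0, "z": 7.0, "rz": -6.6}
{"x": 18.0, "y": 28.0, "z": 6.0, "rz": -6.7}
{"x": 15.0, "y": 30.0, "z": 7.0, "ry": -0.1, "rz": -6.6}
{"x": 12.0, "y": 31.0, "z": 6.0, "rz": -6.7}
{"x": 7.0, "y": 33.0, "z": 7.0, "rz": -6.6}
end [0.4473 0.0363 0.0996] err mm [-0.3 -0.3  0.4] rot 0.04
```

Emit:
carry_out([
  {"x": 22, "y": -25, "z": 7, "rz": -6.7},
  {"x": 24, "y": -23, "z": 6, "rz": -6.6},
  {"x": 27, "y": -20, "z": 7, "rz": -6.7},
  {"x": 29, "y": -16, "z": 6, "rz": -6.6},
  {"x": 31, "y": -13, "z": 7, "rz": -6.7},
  {"x": 32, "y": -10, "z": 6, "rz": -6.6},
  {"x": 33, "y": -5, "z": 7, "rz": -6.7},
  {"x": 33, "y": -2, "z": 6, "rz": -6.6},
  {"x": 34, "y": 2, "z": 7, "rz": -6.7},
  {"x": 32, "y": 6, "z": 7, "rz": -6.6},
], grip_force=60)

```text
invalid input at $.increments[0]: expected keys x, y, z, rx, ry, rz, jaw
```

Emit:
carry_out([
  {"x": 32, "y": 10, "z": 6, "rz": -6.7},
  {"x": 31, "y": 13, "z": 7, "rz": -6.6},
  {"x": 29, "y": 17, "z": 6, "rz": -6.7},
  {"x": 26, "y": 20, "z": 7, "rz": -6.6},
  {"x": 25, "y": 23, "z": 6, "rz": -6.7},
  {"x": 21, "y": 26, "z": 7, "rz": -6.6},
  {"x": 18, "y": 28, "z": 6, "rz": -6.7},
  {"x": 15, "y": 30, "z": 7, "rz": -6.6},
  {"x": 12, "y": 31, "z": 6, "rz": -6.7},
  {"x": 7, "y": 33, "z": 7, "rz": -6.6},
])

```text
invalid input at $.increments[0]: expected keys x, y, z, rx, ry, rz, jaw
```

```bash
python3 - <<'E'
from h import *
st();plan((.447,.036,.006),down(62.6),30)
E
```

```text
t 0.1 p [ 0.2093 -0.5881  0.2302] F [-0.4  0.2 -0.3] gap 0.0853 gf 0.0
{"x": 18.0, "y": -21.0, "z": 9.0, "rz": -5.5}
{"x": 20.0, "y": -19.0, "z": 10.0, "rz": -5.6}
{"x": 22.0, "y": -18.0, "z": 9.0, "rz": -5.5}
{"x": 23.0, "y": -15.0, "z": 10.0, "rz": -5.6}
{"x": 25.0, "y": -13.0, "z": 9.0, "rz": -5.5}
{"x": 26.0, "y": -10.0, "z": 9.0, "rz": -5.6}
{"x": 26.0, "y": -8.0, "z": 10.0, "rz": -5.5}
{"x": 28.0, "y": -5.0, "z": 9.0, "rz": -5.5}
{"x": 27.0, "y": -3.0, "z": 10.0, "ry": -0.1, "rz": -5.6}
{"x": 28.0, "y": 1.0, "z": 9.0, "rz": -5.5}
{"x": 28.0, "y": 2.0, "z": 9.0, "rz": -5.6}
{"x": 27.0, "y": 6.0, "z": 10.0, "rz": -5.5}
{"x": 27.0, "y": 8.0, "z": 9.0, "rz": -5.6}
{"x": 25.0, "y": 11.0, "z": 9.0, "rz": -5.5}
{"x": 25.0, "y": 13.0, "z": 10.0, "rz": -5.5}
{"x": 23.0, "y": 15.0, "z": 9.0, "rz": -5.6}
{"x": 22.0, "y": 18.0, "z": 9.0, "rz": -5.5}
{"x": 20.0, "y": 19.0, "z": 10.0, "rz": -5.6}
{"x": 17.0, "y": 22.0, "z": 9.0, "rz": -5.5}
{"x": 16.0, "y": 23.0, "z": 9.0, "rz": -5.5}
{"x": 13.0, "y": 24.0, "z": 10.0, "rz": -5.6}
{"x": 11.0, "y": 26.0, "z": 9.0, "ry": -0.1, "rz": -5.5}
{"x": 9.0, "y": 26.0, "z": 9.0, "rz": -5.6}
{"x": 6.0, "y": 28.0, "z": 10.0, "rz": -5.5}
end [0.4469 0.0366 0.0056] err mm [ 0.1 -0.6  0.4] rot 0.05
```

All keys are required. I'll repeat the calls with full rows.

Emit:
carry_out([
  {"x": 22, "y": -25, "z": 7, "rx": 0, "ry": 0, "rz": -6.7, "jaw": 100},
  {"x": 24, "y": -23, "z": 6, "rx": 0, "ry": 0, "rz": -6.6, "jaw": 100},
  {"x": 27, "y": -20, "z": 7, "rx": 0, "ry": 0, "rz": -6.7, "jaw": 100},
  {"x": 29, "y": -16, "z": 6, "rx": 0, "ry": 0, "rz": -6.6, "jaw": 100},
  {"x": 31, "y": -13, "z": 7, "rx": 0, "ry": 0, "rz": -6.7, "jaw": 100},
  {"x": 32, "y": -10, "z": 6, "rx": 0, "ry": 0, "rz": -6.6, "jaw": 100},
  {"x": 33, "y": -5, "z": 7, "rx": 0, "ry": 0, "rz": -6.7, "jaw": 100},
  {"x": 33, "y": -2, "z": 6, "rx": 0, "ry": 0, "rz": -6.6, "jaw": 100},
  {"x": 34, "y": 2, "z": 7, "rx": 0, "ry": 0, "rz": -6.7, "jaw": 100},
  {"x": 32, "y": 6, "z": 7, "rx": 0, "ry": 0, "rz": -6.6, "jaw": 100},
], grip_force=60)

```text
time: 0.93
tool_pos: [0.3281, -0.2753, 0.1647]
tcp_rot: [0.729, 0.684, 0.0, -0.0]
force: [1.1, 0.5, -0.1]
finger_gap: 0.0854
grip_force: 0.0
```

Emit:
carry_out([
  {"x": 32, "y": 10, "z": 6, "rx": 0, "ry": 0, "rz": -6.7, "jaw": 100},
  {"x": 31, "y": 13, "z": 7, "rx": 0, "ry": 0, "rz": -6.6, "jaw": 100},
  {"x": 29, "y": 17, "z": 6, "rx": 0, "ry": 0, "rz": -6.7, "jaw": 100},
  {"x": 26, "y": 20, "z": 7, "rx": 0, "ry": 0, "rz": -6.6, "jaw": 100},
  {"x": 25, "y": 23, "z": 6, "rx": 0, "ry": 0, "rz": -6.7, "jaw": 100},
  {"x": 21, "y": 26, "z": 7, "rx": 0, "ry": 0, "rz": -6.6, "jaw": 100},
  {"x": 18, "y": 28, "z": 6, "rx": 0, "ry": 0, "rz": -6.7, "jaw": 100},
  {"x": 15, "y": 30, "z": 7, "rx": 0, "ry": 0, "rz": -6.6, "jaw": 100},
  {"x": 12, "y": 31, "z": 6, "rx": 0, "ry": 0, "rz": -6.7, "jaw": 100},
  {"x": 7, "y": 33, "z": 7, "rx": 0, "ry": 0, "rz": -6.6, "jaw": 100},
])

```text
time: 1.77
tool_pos: [0.4473, 0.0372, 0.0998]
tcp_rot: [0.234, 0.972, -0.0, -0.0]
force: [0.6, -0.5, -0.2]
finger_gap: 0.085
grip_force: 0.0
```

```bash
python3 - <<'E'
from h import *
st();plan((.447,.036,.006),down(62.6),30)
E
```

```text
t 1.7667 p [0.4473 0.0372 0.0998] F [ 0.6 -0.5 -0.2] gap 0.085 gf 0.0
{"z": 23.0, "rz": 0.1}
{"y": -1.0, "z": 24.0, "rz": 0.1}
{"z": 23.0}
{"z": 24.0, "rz": 0.1}
end [0.4468 0.0363 0.0058] err mm [ 0.2 -0.3  0.2] rot 0.04
```

Emit:
carry_out([
  {"x": 0, "y": 0, "z": 24, "rx": 0, "ry": 0, "rz": 0.2, "jaw": 100},
  {"x": 0, "y": -1, "z": 24, "rx": 0, "ry": 0, "rz": 0.1, "jaw": 100},
  {"x": 0, "y": 0, "z": 24, "rx": 0, "ry": 0, "rz": 0, "jaw": 100},
  {"x": 0, "y": 0, "z": 16, "rx": 0, "ry": 0, "rz": 0, "jaw": 100},
  {"x": 0, "y": 0, "z": 10, "rx": 0, "ry": 0, "rz": 0, "jaw": 100},
  {"x": 0, "y": 0, "z": 0, "rx": 0, "ry": 0, "rz": 0, "jaw": 60},
  {"x": 0, "y": 0, "z": 0, "rx": 0, "ry": 0, "rz": 0, "jaw": 30},
  {"x": 0, "y": 0, "z": 0, "rx": 0, "ry": 0, "rz": 0, "jaw": 30},
  {"x": 0, "y": 0, "z": 0, "rx": 0, "ry": 0, "rz": 0, "jaw": 30},
  {"x": 0, "y": 0, "z": 0, "rx": 0, "ry": 0, "rz": 0, "jaw": 30},
], grip_force=60)

```text
time: 2.6
tool_pos: [0.4489, 0.0344, 0.0039]
tcp_rot: [0.24, 0.971, 0.0, 0.002]
force: [-1.0, 0.5, 4.2]
finger_gap: 0.038
grip_force: 61.1
```

Emit:
carry_out([
  {"x": 0, "y": 0, "z": -20, "rx": 0, "ry": 0, "rz": 0, "jaw": 30},
  {"x": 0, "y": 0, "z": -35, "rx": 0, "ry": 0, "rz": 0, "jaw": 30},
  {"x": 0, "y": 0, "z": -40, "rx": 0, "ry": 0, "rz": 0, "jaw": 30},
  {"x": 0, "y": 0, "z": -40, "rx": 0, "ry": 0, "rz": 0, "jaw": 30},
  {"x": 0, "y": 0, "z": -40, "rx": 0, "ry": 0, "rz": 0, "jaw": 30},
  {"x": 0, "y": 0, "z": 0, "rx": 0, "ry": 0, "rz": 0, "jaw": 30},
])

```text
time: 3.1
tool_pos: [0.4532, 0.0341, 0.1862]
tcp_rot: [0.24, 0.971, 0.001, 0.008]
force: [1.1, 0.4, -2.6]
finger_gap: 0.0384
grip_force: 61.7
```

```bash
python3 - <<'E'
from h import *
s=st();print(s['tcp_rot']);q=plan((.5137,.2608,.178),down(106.7))
c=snap('top','t1');s=snap('scene','s1')
im=cv2.resize(s['color'][130:330,240:480],None,fx=2.5,fy=2.5);cv2.imwrite('pics/c3.png',im[:,:,::-1])
E
```

```text
t 3.1 p [0.4532 0.0341 0.1862] F [ 1.1  0.4 -2.6] gap 0.0384 gf 61.694297790527344
[0.2395067  0.9708595  0.00143492 0.00814306]
{"x": 7.0, "y": 33.0, "z": 1.0, "ry": 0.1, "rz": -6.3}
{"x": 4.0, "y": 33.0, "z": 2.0, "ry": 0.2, "rz": -6.4}
{"y": 34.0, "z": 1.0, "ry": 0.1, "rz": -6.3}
{"x": -3.0, "y": 33.0, "z": 1.0, "ry": 0.2, "rz": -6.4}
{"x": -8.0, "y": 33.0, "z": 1.0, "ry": 0.1, "rz": -6.3}
{"x": -10.0, "y": 31.0, "z": 2.0, "ry": 0.1, "rz": -6.4}
{"x": -15.0, "y": 31.0, "z": 1.0, "ry": 0.2, "rz": -6.3}
end [0.5139 0.2613 0.178 ] err mm [-0.2 -0.5  0. ] rot 0.04
```

View pics/c3.png

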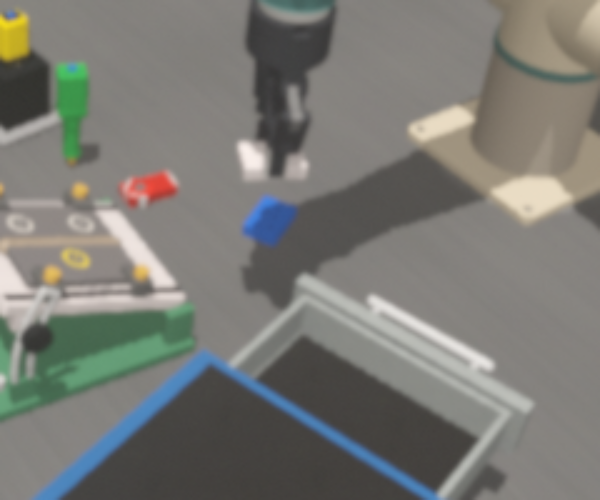

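The block is held level between the fingers at about (272,160) in the crop. I'll carry it over the drawer.

Emit:
carry_out([
  {"x": 7, "y": 33, "z": 1, "rx": 0, "ry": 0.1, "rz": -6.3, "jaw": 30},
  {"x": 4, "y": 33, "z": 2, "rx": 0, "ry": 0.2, "rz": -6.4, "jaw": 30},
  {"x": 0, "y": 34, "z": 1, "rx": 0, "ry": 0.1, "rz": -6.3, "jaw": 30},
  {"x": -3, "y": 33, "z": 1, "rx": 0, "ry": 0.2, "rz": -6.4, "jaw": 30},
  {"x": -8, "y": 33, "z": 1, "rx": 0, "ry": 0.1, "rz": -6.3, "jaw": 30},
  {"x": -10, "y": 31, "z": 2, "rx": 0, "ry": 0.1, "rz": -6.4, "jaw": 30},
  {"x": -15, "y": 31, "z": 1, "rx": 0, "ry": 0.2, "rz": -6.3, "jaw": 30},
  {"x": 0, "y": 0, "z": 0, "rx": 0, "ry": 0, "rz": 0, "jaw": 30},
])

```text
time: 3.87
tool_pos: [0.5077, 0.2663, 0.1653]
tcp_rot: [-0.149, 0.989, 0.003, -0.009]
force: [1.1, 1.0, -2.8]
finger_gap: 0.0383
grip_force: 61.9
```

```bash
python3 - <<'E'
from h import *
s=st();print(s['tcp_rot']);q=plan((.5137,.2608,.095),down(106.7),20)
c=snap('top','t2')
im=cv2.resize(c['color'][80:300,60:300],None,fx=2.5,fy=2.5);cv2.imwrite('pics/c4.png',im[:,:,::-1])
E
```

```text
t 3.8667 p [0.5077 0.2663 0.1653] F [ 1.1  1.  -2.8] gap 0.0383 gf 61.9099223613739
[-0.14891954  0.98880159  0.00322048 -0.00916566]
{"x": -1.0, "y": -2.0, "z": 18.0, "rx": 0.1, "ry": -0.2, "rz": 0.1}
{"x": -2.0, "y": -2.0, "z": 17.0, "rx": 0.2, "ry": -0.3, "rz": 0.1}
{"x": -1.0, "y": -2.0, "z": 18.0, "rx": 0.1, "ry": -0.2, "rz": 0.1}
{"x": -1.0, "y": -1.0, "z": 17.0, "rx": 0.1, "ry": -0.3, "rz": 0.1}
end [0.5137 0.2612 0.0952] err mm [ 0.  -0.4 -0.2] rot 0.04
```

View pics/c4.png

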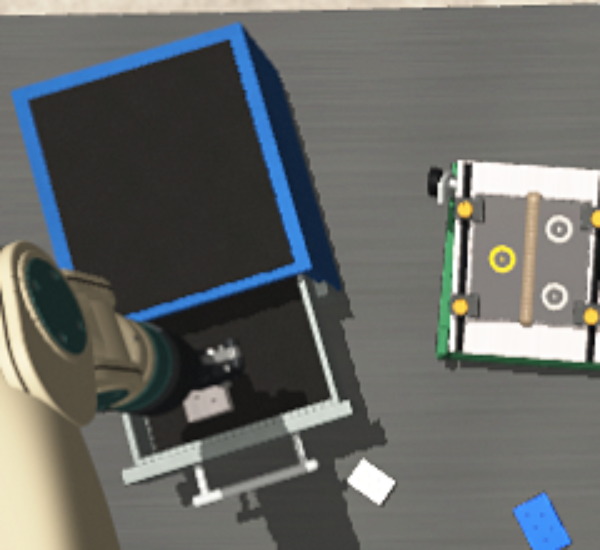

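Block (208,402 in the crop) is over the open drawer, between the front panel and the cabinet face, clear of both. Now to lower it, with settling rows.

Emit:
carry_out([
  {"x": 0, "y": 0, "z": 0, "rx": 0, "ry": 0, "rz": 0, "jaw": 30},
  {"x": 0, "y": 0, "z": 0, "rx": 0, "ry": 0, "rz": 0, "jaw": 30},
  {"x": 0, "y": 0, "z": 0, "rx": 0, "ry": 0, "rz": 0, "jaw": 30},
])

```text
time: 4.17
tool_pos: [0.5065, 0.2603, 0.1673]
tcp_rot: [-0.144, 0.989, 0.002, -0.009]
force: [0.3, -1.0, -1.8]
finger_gap: 0.0385
grip_force: 61.9
```

```bash
python3 - <<'E'
from h import *
s=st();print(s['tcp_rot']);q=plan((.5137,.2608,.1),down(106.7),15)
E
```

```text
t 4.1667 p [0.5065 0.2603 0.1673] F [ 0.3 -1.  -1.8] gap 0.0385 gf 61.901711225509644
[-0.144214    0.98949989  0.00157223 -0.0094776 ]
{"x": -2.0, "z": 13.0, "rx": 0.1, "ry": -0.2}
{"x": -1.0, "y": -1.0, "z": 14.0, "ry": -0.2}
{"x": -2.0, "z": 13.0, "rx": 0.1, "ry": -0.2, "rz": -0.1}
{"x": -1.0, "z": 14.0, "rx": 0.1, "ry": -0.2}
{"x": -2.0, "y": -1.0, "z": 13.0, "ry": -0.2}
end [0.514  0.2607 0.1002] err mm [-0.3  0.1 -0.2] rot 0.06
```

Emit:
carry_out([
  {"x": -2, "y": 0, "z": 13, "rx": 0.1, "ry": -0.2, "rz": 0, "jaw": 30},
  {"x": -1, "y": 0, "z": 14, "rx": 0, "ry": -0.2, "rz": 0, "jaw": 30},
  {"x": -2, "y": 0, "z": 13, "rx": 0.1, "ry": -0.2, "rz": 0, "jaw": 30},
  {"x": -1, "y": 0, "z": 14, "rx": 0.1, "ry": -0.2, "rz": 0, "jaw": 30},
  {"x": -2, "y": 0, "z": 13, "rx": 0, "ry": -0.2, "rz": 0, "jaw": 30},
  {"x": 0, "y": 0, "z": 0, "rx": 0, "ry": 0, "rz": 0, "jaw": 30},
  {"x": 0, "y": 0, "z": 0, "rx": 0, "ry": 0, "rz": 0, "jaw": 30},
  {"x": 0, "y": 0, "z": 0, "rx": 0, "ry": 0, "rz": 0, "jaw": 30},
])

```text
time: 4.83
tool_pos: [0.515, 0.2635, 0.102]
tcp_rot: [-0.145, 0.989, 0.001, 0.001]
force: [0.2, 0.2, -2.5]
finger_gap: 0.0381
grip_force: 61.9
```

```bash
python3 - <<'E'
from h import *
s=st();print(s['tcp_rot']);q=plan((.5137,.2608,.0875),down(106.7),5)
E
```

```text
t 4.8333 p [0.515  0.2635 0.102 ] F [ 0.2  0.2 -2.5] gap 0.0381 gf 61.86734676361084
[-1.44535734e-01  9.89498731e-01  6.85346893e-04  1.10146044e-03]
{"x": 0.7, "y": -0.8, "z": 4.8}
{"x": 0.7, "y": -0.7, "z": 4.8, "ry": 0.1, "rz": -0.1}
{"x": 0.7, "y": -0.8, "z": 4.9, "rx": 0.1}
end [0.5137 0.2608 0.0875] err mm [0. 0. 0.] rot 0.06
```

Emit:
carry_out([
  {"x": 0.7, "y": -0.8, "z": 5, "rx": 0, "ry": 0, "rz": 0, "jaw": 30},
  {"x": 0.7, "y": -0.8, "z": 5, "rx": 0, "ry": 0, "rz": 0, "jaw": 30},
  {"x": 0, "y": -0.8, "z": 3, "rx": 0, "ry": 0, "rz": 0, "jaw": 30},
  {"x": 0, "y": 0, "z": 0, "rx": 0, "ry": 0, "rz": 0, "jaw": 30},
  {"x": 0, "y": 0, "z": 0, "rx": 0, "ry": 0, "rz": 0, "jaw": 30},
])

```text
time: 5.25
tool_pos: [0.5137, 0.2612, 0.0879]
tcp_rot: [-0.145, 0.989, 0.001, 0.0]
force: [-0.0, 0.5, -2.6]
finger_gap: 0.0382
grip_force: 61.9
```

Still carrying the weight (−2.6 N); I'll lower it in small steps until it touches.

Emit:
carry_out([
  {"x": 0, "y": 0, "z": 1.5, "rx": 0, "ry": 0, "rz": 0, "jaw": 30},
  {"x": 0, "y": 0, "z": 0, "rx": 0, "ry": 0, "rz": 0, "jaw": 30},
  {"x": 0, "y": 0, "z": 0, "rx": 0, "ry": 0, "rz": 0, "jaw": 30},
])

```text
time: 5.5
tool_pos: [0.5141, 0.2615, 0.0867]
tcp_rot: [-0.145, 0.989, 0.001, 0.001]
force: [-0.4, 0.0, -2.5]
finger_gap: 0.038
grip_force: 61.9
```

Emit:
carry_out([
  {"x": 0, "y": 0, "z": 1.5, "rx": 0, "ry": 0, "rz": 0, "jaw": 30},
  {"x": 0, "y": 0, "z": 0, "rx": 0, "ry": 0, "rz": 0, "jaw": 30},
  {"x": 0, "y": 0, "z": 0, "rx": 0, "ry": 0, "rz": 0, "jaw": 30},
])

```text
time: 5.75
tool_pos: [0.5152, 0.2618, 0.0865]
tcp_rot: [-0.145, 0.989, 0.001, 0.002]
force: [-0.4, 0.7, 3.5]
finger_gap: 0.0384
grip_force: 62.6
```

Emit:
carry_out([
  {"x": 0, "y": 0, "z": 0, "rx": 0, "ry": 0, "rz": 0, "jaw": 75},
  {"x": 0, "y": 0, "z": 0, "rx": 0, "ry": 0, "rz": 0, "jaw": 75},
  {"x": 0, "y": 0, "z": 0, "rx": 0, "ry": 0, "rz": 0, "jaw": 75},
  {"x": 0, "y": 0, "z": -20, "rx": 0, "ry": 0, "rz": 0, "jaw": 75},
  {"x": 0, "y": 0, "z": -30, "rx": 0, "ry": 0, "rz": 0, "jaw": 75},
  {"x": 0, "y": 0, "z": -30, "rx": 0, "ry": 0, "rz": 0, "jaw": 75},
  {"x": 0, "y": 0, "z": -20, "rx": 0, "ry": 0, "rz": 0, "jaw": 0},
  {"x": 0, "y": 0, "z": 0, "rx": 0, "ry": 0, "rz": 0, "jaw": 0},
])

```text
time: 6.42
tool_pos: [0.5172, 0.2625, 0.1906]
tcp_rot: [-0.145, 0.989, 0.002, 0.005]
force: [0.0, -0.3, 0.1]
finger_gap: 0.0407
grip_force: 0.0
```

```bash
python3 - <<'E'
from h import *
s=st();c,sn=np.cos(np.radians(16.7)),np.sin(np.radians(16.7))
def cab(x,y,z): return (x*c-y*sn,x*sn+y*c,z)
q=plan(cab(.405,.1025,.175),down(106.7),35)
plan(cab(.405,.1025,.092),down(106.7),30,q)
a=snap('top','t3');C=cloud(a).reshape(-1,3);col=a['color'].reshape(-1,3).astype(int)
m=(col.min(1)>120)&(C[:,2]>.09)&(C[:,2]<.107)&(C[:,0]>.45)&(C[:,0]<.6)&(C[:,1]>.18)&(C[:,1]<.33)
P=C[m];print('block?',m.sum(),np.median(P,0),cv2.minAreaRect(P[:,:2].astype(np.float32)))
E
```

```text
t 6.4167 p [0.5172 0.2625 0.1906] F [ 0.  -0.3  0.1] gap 0.0407 gf 0.0
{"x": 33.0, "z": 3.0, "ry": 0.1}
{"x": 33.0, "z": 3.0, "ry": 0.2}
{"x": 34.0, "z": 2.0, "rx": 0.1, "ry": 0.1}
{"x": 33.0, "z": 3.0, "ry": 0.1}
{"x": 33.0, "z": 4.0, "ry": 0.1}
end [0.3583 0.2149 0.1745] err mm [ 0.2 -0.3  0.5] rot 0.03
{"y": -0.1, "z": 27.5}
{"y": -0.2, "z": 27.5}
{"y": -0.1, "z": 27.5}
end [0.3584 0.2145 0.092 ] err mm [ 0.  0. -0.] rot 0.03
block? 265 [0.50527548 0.25656336 0.09911908] ((0.5112261772155762, 0.2602362632751465), (0.055500198155641556, 0.040032073855400085), 16.274866104125977)
```

Emit:
carry_out([
  {"x": 33, "y": 0, "z": 3, "rx": 0, "ry": 0.1, "rz": 0, "jaw": 0},
  {"x": 33, "y": 0, "z": 3, "rx": 0, "ry": 0.2, "rz": 0, "jaw": 0},
  {"x": 34, "y": 0, "z": 2, "rx": 0, "ry": 0.1, "rz": 0, "jaw": 0},
  {"x": 33, "y": 0, "z": 3, "rx": 0, "ry": 0.1, "rz": 0, "jaw": 0},
  {"x": 33, "y": 0, "z": 4, "rx": 0, "ry": 0.1, "rz": 0, "jaw": 0},
  {"x": 0, "y": 0, "z": 28, "rx": 0, "ry": 0, "rz": 0, "jaw": 0},
  {"x": 0, "y": 0, "z": 28, "rx": 0, "ry": 0, "rz": 0, "jaw": 0},
  {"x": 0, "y": 0, "z": 28, "rx": 0, "ry": 0, "rz": 0, "jaw": 0},
  {"x": 0, "y": 0, "z": 0, "rx": 0, "ry": 0, "rz": 0, "jaw": 0},
  {"x": 0, "y": 0, "z": 0, "rx": 0, "ry": 0, "rz": 0, "jaw": 0},
])

```text
time: 7.3
tool_pos: [0.3513, 0.2123, 0.0847]
tcp_rot: [-0.145, 0.989, -0.001, -0.008]
force: [-0.8, -0.8, 1.1]
finger_gap: 0.0001
grip_force: 0.0
```

```bash
python3 - <<'E'
from h import *
s=st();c,sn=np.cos(np.radians(16.7)),np.sin(np.radians(16.7))
def cab(x,y,z): return (x*c-y*sn,x*sn+y*c,z)
q=plan(cab(.44,.1025,.088),down(106.7),15)
q=plan(cab(.54,.1025,.088),down(106.7),12,q)
E
```

```text
t 7.3 p [0.3513 0.2123 0.0847] F [-0.8 -0.8  1.1] gap 0.0001 gf 0.0
{"x": -14.2, "z": -1.3, "ry": -0.3}
{"x": -14.1, "y": 0.1, "z": -1.3, "ry": -0.3}
{"x": -14.2, "z": -1.1, "ry": -0.3}
end [0.392  0.2246 0.088 ] err mm [0. 0. 0.] rot 0.04
{"x": -11.0}
{"x": -11.0}
{"x": -11.0}
{"x": -11.0}
{"x": -12.0}
{"x": -11.0}
{"x": -11.0}
{"x": -11.0}
{"x": -11.0}
end [0.4878 0.2533 0.088 ] err mm [-0.  0.  0.] rot 0.04
```

Emit:
carry_out([
  {"x": -14.2, "y": 0, "z": -1.3, "rx": 0, "ry": -0.3, "rz": 0, "jaw": 0},
  {"x": -14.2, "y": 0, "z": -1.3, "rx": 0, "ry": -0.3, "rz": 0, "jaw": 0},
  {"x": -12, "y": 0, "z": -1.2, "rx": 0, "ry": -0.3, "rz": 0, "jaw": 0},
  {"x": -8, "y": 0, "z": 0, "rx": 0, "ry": 0, "rz": 0, "jaw": 0},
  {"x": -8, "y": 0, "z": 0, "rx": 0, "ry": 0, "rz": 0, "jaw": 0},
  {"x": -8, "y": 0, "z": 0, "rx": 0, "ry": 0, "rz": 0, "jaw": 0},
  {"x": -8, "y": 0, "z": 0, "rx": 0, "ry": 0, "rz": 0, "jaw": 0},
  {"x": -8, "y": 0, "z": 0, "rx": 0, "ry": 0, "rz": 0, "jaw": 0},
  {"x": -8, "y": 0, "z": 0, "rx": 0, "ry": 0, "rz": 0, "jaw": 0},
])

```text
time: 8.05
tool_pos: [0.4394, 0.2389, 0.0906]
tcp_rot: [-0.145, 0.989, 0.001, 0.003]
force: [-0.8, -0.4, 1.9]
finger_gap: 0.0
grip_force: 0.7
```

Emit:
carry_out([
  {"x": -8, "y": 0, "z": 0, "rx": 0, "ry": 0, "rz": 0, "jaw": 0},
  {"x": -8, "y": 0, "z": 0, "rx": 0, "ry": 0, "rz": 0, "jaw": 0},
  {"x": -8, "y": 0, "z": 0, "rx": 0, "ry": 0, "rz": 0, "jaw": 0},
  {"x": -8, "y": 0, "z": 0, "rx": 0, "ry": 0, "rz": 0, "jaw": 0},
  {"x": -8, "y": 0, "z": 0, "rx": 0, "ry": 0, "rz": 0, "jaw": 0},
  {"x": -8, "y": 0, "z": 0, "rx": 0, "ry": 0, "rz": 0, "jaw": 0},
  {"x": -5, "y": 0, "z": 0, "rx": 0, "ry": 0, "rz": 0, "jaw": 0},
  {"x": 0, "y": 0, "z": 0, "rx": 0, "ry": 0, "rz": 0, "jaw": 0},
])

```text
time: 8.72
tool_pos: [0.4915, 0.2548, 0.0913]
tcp_rot: [-0.145, 0.989, 0.001, 0.004]
force: [-0.4, 0.0, -0.1]
finger_gap: -0.0002
grip_force: 0.0
```

```bash
python3 - <<'E'
from h import *
s=st();c,sn=np.cos(np.radians(16.7)),np.sin(np.radians(16.7))
p=s['tool_pos'];print('cab x,y',p[0]*c+p[1]*sn,-p[0]*sn+p[1]*c,s['tcp_rot'])
E
```

```text
t 8.7167 p [0.4915 0.2548 0.0913] F [-0.4  0.  -0.1] gap -0.0002 gf 0.0
cab x,y 0.543992940123434 0.1028197653309198 [-0.14501111  0.98941907  0.00146495  0.00442077]
```

Emit:
carry_out([
  {"x": -6, "y": 0, "z": 1, "rx": 0, "ry": 0.1, "rz": 0, "jaw": 0},
  {"x": -6, "y": 0, "z": 1, "rx": 0, "ry": 0.1, "rz": 0, "jaw": 0},
  {"x": -6, "y": 0, "z": 0, "rx": 0, "ry": 0.1, "rz": 0, "jaw": 0},
  {"x": -5, "y": 0, "z": 0, "rx": 0, "ry": 0.1, "rz": 0, "jaw": 0},
  {"x": -3, "y": 0, "z": 0, "rx": 0, "ry": 0, "rz": 0, "jaw": 0},
  {"x": 0, "y": 0, "z": 0, "rx": 0, "ry": 0, "rz": 0, "jaw": 0},
  {"x": 0, "y": 0, "z": 0, "rx": 0, "ry": 0, "rz": 0, "jaw": 0},
])

```text
time: 9.3
tool_pos: [0.5151, 0.2617, 0.0893]
tcp_rot: [-0.145, 0.989, 0.001, 0.0]
force: [0.5, 0.2, 0.3]
finger_gap: -0.0
grip_force: 0.0
```

```bash
cat >> h.py <<'E'
def drawer(f):
    c,sn=np.cos(np.radians(16.7)),np.sin(np.radians(16.7))
    b=snap('top',f);P=cloud(b).reshape(-1,3);x=P[:,0]*c+P[:,1]*sn;y=-P[:,0]*sn+P[:,1]*c;col=b['color'].reshape(-1,3).astype(int)
    m=(P[:,2]>.126)&(P[:,2]<.139)&(col.min(1)>90)&(x>.42)&(x<.66)&(y>-.02)&(y<.23)&((y<.04)|(y>.17))
    print('panel x',np.percentile(x[m],[5,50,95]),m.sum(),'right end',np.median(x[m&(y<.03)]),(m&(y<.03)).sum())
    p=arm.sense()['tool_pos'];print('tool cab x',p[0]*c+p[1]*sn)
E
python3 - <<'E'
from h import *
st();drawer('t4')
im=cv2.resize(load('t4')['color'][80:300,60:300],None,fx=2.5,fy=2.5);cv2.imwrite('pics/c5.png',im[:,:,::-1])
E
```

```text
t 9.3 p [0.5151 0.2617 0.0893] F [0.5 0.2 0.3] gap -0.0 gf 0.0
panel x [0.62211887 0.62892733 0.6359589 ] 136 right end 0.6289042646780358 109
tool cab x 0.5682590994963553
```

View pics/c5.png

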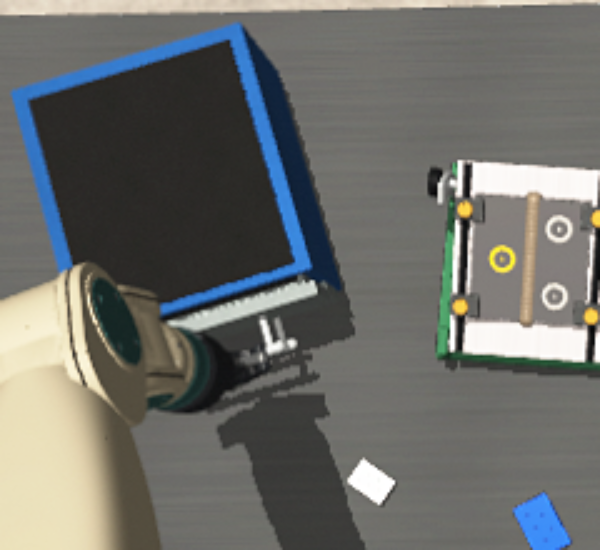

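The drawer is nearly shut: a thin gap remains between the panel and the cabinet face (≈(240,300)). I'll push on gently until it meets the stop.

Emit:
carry_out([
  {"x": -4, "y": 0, "z": 0, "rx": 0, "ry": 0, "rz": 0, "jaw": 0},
  {"x": -4, "y": 0, "z": 0, "rx": 0, "ry": 0, "rz": 0, "jaw": 0},
  {"x": 0, "y": 0, "z": 0, "rx": 0, "ry": 0, "rz": 0, "jaw": 0},
  {"x": 0, "y": 0, "z": 0, "rx": 0, "ry": 0, "rz": 0, "jaw": 0},
])

```text
time: 9.68
tool_pos: [0.5228, 0.264, 0.0893]
tcp_rot: [-0.145, 0.989, 0.001, 0.0]
force: [-0.0, -0.7, 0.9]
finger_gap: -0.0001
grip_force: 0.0
```

Emit:
carry_out([
  {"x": -3, "y": 0, "z": 0, "rx": 0, "ry": 0, "rz": 0, "jaw": 0},
  {"x": 0, "y": 0, "z": 0, "rx": 0, "ry": 0, "rz": 0, "jaw": 0},
  {"x": 0, "y": 0, "z": 0, "rx": 0, "ry": 0, "rz": 0, "jaw": 0},
])

```text
time: 9.93
tool_pos: [0.5249, 0.2646, 0.089]
tcp_rot: [-0.145, 0.989, 0.0, -0.0]
force: [-1.5, 0.0, -0.0]
finger_gap: 0.0
grip_force: 0.5
```

```bash
python3 - <<'E'
from h import *
st();drawer('t5')
E
```

```text
t 9.9333 p [0.5249 0.2646 0.089 ] F [-1.5  0.  -0. ] gap 0.0 gf 0.5425300681963563
panel x [0.63092255 0.63694361 0.64357508] 122 right end 0.6369436096448068 98
tool cab x 0.5787352535575928
```

Emit:
carry_out([
  {"x": -3, "y": 0, "z": 0, "rx": 0, "ry": 0, "rz": 0, "jaw": 0},
  {"x": 0, "y": 0, "z": 0, "rx": 0, "ry": 0, "rz": 0, "jaw": 0},
  {"x": 0, "y": 0, "z": 0, "rx": 0, "ry": 0, "rz": 0, "jaw": 0},
])

```text
time: 10.23
tool_pos: [0.5249, 0.2646, 0.0888]
tcp_rot: [-0.145, 0.989, -0.0, -0.003]
force: [-7.1, -3.1, 5.7]
finger_gap: 0.0
grip_force: 3.8
```

Emit:
carry_out([
  {"x": -2, "y": 0, "z": 0, "rx": 0, "ry": 0, "rz": 0, "jaw": 0},
  {"x": 0, "y": 0, "z": 0, "rx": 0, "ry": 0, "rz": 0, "jaw": 0},
  {"x": 0, "y": 0, "z": 0, "rx": 0, "ry": 0, "rz": 0, "jaw": 0},
])

```text
time: 10.48
tool_pos: [0.5249, 0.2646, 0.0886]
tcp_rot: [-0.145, 0.989, -0.0, -0.005]
force: [-11.1, -2.7, 8.2]
finger_gap: -0.0002
grip_force: 5.7
```

```bash
python3 - <<'E'
from h import *
st();drawer('t6')
E
```

```text
t 10.4833 p [0.5249 0.2646 0.0886] F [-11.1  -2.7   8.2] gap -0.0002 gf 5.67221961915493
panel x [0.63109864 0.63669381 0.64347859] 119 right end 0.6366549684566543 94
tool cab x 0.5788683797193519
```

The drawer sits on its stop (11 N, no further motion). Now I'll back off and go to the probe.

Emit:
carry_out([
  {"x": 15, "y": 0, "z": 0, "rx": 0, "ry": 0, "rz": 0, "jaw": 0},
  {"x": 25, "y": 0, "z": 0, "rx": 0, "ry": 0, "rz": 0, "jaw": 0},
  {"x": 20, "y": 0, "z": -20, "rx": 0, "ry": 0, "rz": 0, "jaw": 0},
  {"x": 0, "y": 0, "z": -40, "rx": 0, "ry": 0, "rz": 0, "jaw": 30},
  {"x": 0, "y": 0, "z": -40, "rx": 0, "ry": 0, "rz": 0, "jaw": 100},
  {"x": 0, "y": 0, "z": -40, "rx": 0, "ry": 0, "rz": 0, "jaw": 100},
  {"x": 0, "y": 0, "z": -15, "rx": 0, "ry": 0, "rz": 0, "jaw": 100},
  {"x": 0, "y": 0, "z": 0, "rx": 0, "ry": 0, "rz": 0, "jaw": 100},
  {"x": 0, "y": 0, "z": 0, "rx": 0, "ry": 0, "rz": 0, "jaw": 100},
])

```text
time: 11.28
tool_pos: [0.4737, 0.2492, 0.2458]
tcp_rot: [-0.145, 0.989, 0.001, 0.002]
force: [-0.2, 0.4, 0.8]
finger_gap: 0.0723
grip_force: 0.0
```

```bash
python3 - <<'E'
from h import *
st();drawer('t7');plan((.5056,-.379,.23),down(94.5),38)
a=snap('scene','s7')
for c in (load('t7'),a):
    P=cloud(c).reshape(-1,3);m=(P[:,2]>.139)&(P[:,2]<.155)&(np.hypot(P[:,0]-.506,P[:,1]+.378)<.03)
    print('cap',m.sum(),cv2.minAreaRect(P[m][:,:2].astype(np.float32)))
E
```

```text
t 11.2833 p [0.4737 0.2492 0.2458] F [-0.2  0.4  0.8] gap 0.0723 gf 0.0
panel x [0.63176636 0.63718002 0.64386796] 222 right end 0.6368466356150682 97
tool cab x 0.5240560654861972
{"x": 9.0, "y": -36.0, "z": 1.0, "rz": 0.7}
{"x": 8.0, "y": -36.0, "z": 1.0, "rz": 0.7}
{"x": 8.0, "y": -36.0, "rz": 0.7}
{"x": 7.0, "y": -36.0, "z": 1.0, "rz": 0.8}
{"x": 7.0, "y": -37.0, "z": 1.0, "rz": 0.7}
{"x": 7.0, "y": -36.0, "z": 1.0, "rz": 0.7}
{"x": 6.0, "y": -37.0, "rz": 0.7}
{"x": 5.0, "y": -36.0, "z": 1.0, "rz": 0.7}
{"x": 5.0, "y": -37.0, "z": 1.0, "rz": 0.7}
{"x": 5.0, "y": -36.0, "z": 1.0, "rz": 0.8}
{"x": 4.0, "y": -37.0, "z": 1.0, "rz": 0.7}
{"x": 4.0, "y": -37.0, "rz": 0.7}
{"x": 3.0, "y": -37.0, "z": 1.0, "rz": 0.7}
{"x": 3.0, "y": -37.0, "z": 1.0, "rx": 0.1, "rz": 0.7}
{"x": 2.0, "y": -37.0, "z": 1.0, "rz": 0.7}
{"x": 2.0, "y": -37.0, "z": 1.0, "rz": 0.8}
{"x": 2.0, "y": -36.0, "rz": 0.7}
end [ 0.5053 -0.3786  0.2305] err mm [ 0.3 -0.4 -0.5] rot 0.04
cap 176 ((0.5054008364677429, -0.37973353266716003), (0.03622203320264816, 0.027366336435079575), 3.206648826599121)
cap 72 ((0.5071772336959839, -0.37636637687683105), (0.03310253098607063, 0.03312145173549652), 84.80640411376953)
```

Emit:
carry_out([
  {"x": 9, "y": -36, "z": 1, "rx": 0, "ry": 0, "rz": 0.7, "jaw": 100},
  {"x": 8, "y": -36, "z": 1, "rx": 0, "ry": 0, "rz": 0.7, "jaw": 100},
  {"x": 8, "y": -36, "z": 0, "rx": 0, "ry": 0, "rz": 0.7, "jaw": 100},
  {"x": 7, "y": -36, "z": 1, "rx": 0, "ry": 0, "rz": 0.8, "jaw": 100},
  {"x": 7, "y": -37, "z": 1, "rx": 0, "ry": 0, "rz": 0.7, "jaw": 100},
  {"x": 7, "y": -36, "z": 1, "rx": 0, "ry": 0, "rz": 0.7, "jaw": 100},
  {"x": 6, "y": -37, "z": 0, "rx": 0, "ry": 0, "rz": 0.7, "jaw": 100},
  {"x": 5, "y": -36, "z": 1, "rx": 0, "ry": 0, "rz": 0.7, "jaw": 100},
  {"x": 5, "y": -37, "z": 1, "rx": 0, "ry": 0, "rz": 0.7, "jaw": 100},
  {"x": 5, "y": -36, "z": 1, "rx": 0, "ry": 0, "rz": 0.8, "jaw": 100},
])

```text
time: 12.22
tool_pos: [0.4904, -0.1216, 0.2334]
tcp_rot: [-0.082, 0.997, 0.001, -0.002]
force: [0.0, 0.2, 0.3]
finger_gap: 0.0853
grip_force: 0.0
```

Emit:
carry_out([
  {"x": 4, "y": -37, "z": 1, "rx": 0, "ry": 0, "rz": 0.7, "jaw": 100},
  {"x": 4, "y": -37, "z": 0, "rx": 0, "ry": 0, "rz": 0.7, "jaw": 100},
  {"x": 3, "y": -37, "z": 1, "rx": 0, "ry": 0, "rz": 0.7, "jaw": 100},
  {"x": 3, "y": -37, "z": 1, "rx": 0, "ry": 0, "rz": 0.7, "jaw": 100},
  {"x": 2, "y": -37, "z": 1, "rx": 0, "ry": 0, "rz": 0.7, "jaw": 100},
  {"x": 2, "y": -37, "z": 1, "rx": 0, "ry": 0, "rz": 0.8, "jaw": 100},
  {"x": 2, "y": -36, "z": 0, "rx": 0, "ry": 0, "rz": 0.7, "jaw": 100},
  {"x": 0, "y": 0, "z": 0, "rx": 0, "ry": 0, "rz": 0, "jaw": 100},
  {"x": 0, "y": 0, "z": 0, "rx": 0, "ry": 0, "rz": 0, "jaw": 100},
  {"x": 0, "y": 0, "z": 0, "rx": 0, "ry": 0, "rz": 0, "jaw": 100},
])

```text
time: 13.05
tool_pos: [0.5041, -0.3776, 0.2283]
tcp_rot: [-0.039, 0.999, 0.002, -0.002]
force: [-1.2, 0.7, -0.1]
finger_gap: 0.0853
grip_force: 0.0
```

```bash
python3 - <<'E'
from h import *
s=st();print(s['tcp_rot']);plan((.5056,-.379,.100),down(94.5),15)
E
```

```text
t 13.05 p [ 0.5041 -0.3776  0.2283] F [-1.2  0.7 -0.1] gap 0.0853 gf 0.0
[-0.0389535   0.99923734  0.00218976 -0.00160425]
{"z": 14.0}
{"z": 15.0, "rx": 0.1}
{"x": -1.0, "y": -1.0, "z": 14.0, "ry": -0.1}
{"z": 14.0}
{"z": 14.0}
{"z": 15.0, "rx": 0.1}
{"z": 14.0}
{"y": -1.0, "z": 14.0, "ry": -0.1}
{"x": -1.0, "z": 14.0, "rx": 0.1}
end [ 0.5061 -0.3791  0.1003] err mm [-0.5  0.1 -0.3] rot 0.06
```

Emit:
carry_out([
  {"x": 0, "y": 0, "z": 16, "rx": 0, "ry": 0, "rz": 0, "jaw": 100},
  {"x": 0, "y": -1, "z": 16, "rx": 0.1, "ry": 0, "rz": 0, "jaw": 100},
  {"x": -1, "y": 0, "z": 16, "rx": 0, "ry": -0.1, "rz": 0, "jaw": 100},
  {"x": 0, "y": 0, "z": 16, "rx": 0.1, "ry": 0, "rz": 0, "jaw": 100},
  {"x": 0, "y": 0, "z": 16, "rx": 0, "ry": 0, "rz": 0, "jaw": 100},
  {"x": 0, "y": 0, "z": 16, "rx": 0, "ry": 0, "rz": 0, "jaw": 100},
  {"x": 0, "y": 0, "z": 16, "rx": 0, "ry": -0.1, "rz": 0, "jaw": 100},
  {"x": 0, "y": 0, "z": 15, "rx": 0, "ry": 0, "rz": 0, "jaw": 100},
  {"x": 0, "y": 0, "z": 4, "rx": 0, "ry": 0, "rz": 0, "jaw": 100},
  {"x": 0, "y": 0, "z": 0, "rx": 0, "ry": 0, "rz": 0, "jaw": 100},
])

```text
time: 13.88
tool_pos: [0.5051, -0.3769, 0.0976]
tcp_rot: [-0.04, 0.999, 0.001, 0.0]
force: [0.1, 0.3, 1.4]
finger_gap: 0.0853
grip_force: 0.0
```

Emit:
carry_out([
  {"x": 0, "y": 0, "z": 0, "rx": 0, "ry": 0, "rz": 0, "jaw": 60},
  {"x": 0, "y": 0, "z": 0, "rx": 0, "ry": 0, "rz": 0, "jaw": 45},
  {"x": 0, "y": 0, "z": 0, "rx": 0, "ry": 0, "rz": 0, "jaw": 35},
  {"x": 0, "y": 0, "z": 0, "rx": 0, "ry": 0, "rz": 0, "jaw": 20},
  {"x": 0, "y": 0, "z": 0, "rx": 0, "ry": 0, "rz": 0, "jaw": 20},
  {"x": 0, "y": 0, "z": 0, "rx": 0, "ry": 0, "rz": 0, "jaw": 20},
  {"x": 0, "y": 0, "z": 0, "rx": 0, "ry": 0, "rz": 0, "jaw": 20},
], grip_force=60)

```text
time: 14.47
tool_pos: [0.507, -0.3801, 0.1006]
tcp_rot: [-0.039, 0.999, -0.002, 0.002]
force: [-0.4, 1.1, 4.1]
finger_gap: 0.0271
grip_force: 59.6
```

```bash
python3 - <<'E'
from h import *
s=st();R=Rn.from_quat(s['tcp_rot']);print(R.as_matrix().round(4)[:,2])
E
```

```text
t 14.4667 p [ 0.507  -0.3801  0.1006] F [-0.4  1.1  4.1] gap 0.0271 gf 59.61673557758331
[ 0.0048 -0.0032 -1.    ]
```

Emit:
carry_out([
  {"x": 0, "y": 0, "z": -8, "rx": 0, "ry": 0, "rz": 0, "jaw": 20},
  {"x": 0, "y": 0, "z": -15, "rx": 0, "ry": 0, "rz": 0, "jaw": 20},
  {"x": 0, "y": 0, "z": -20, "rx": 0, "ry": 0, "rz": 0, "jaw": 20},
  {"x": 0, "y": 0, "z": -25, "rx": 0, "ry": 0, "rz": 0, "jaw": 20},
  {"x": 0, "y": 0, "z": -30, "rx": 0, "ry": 0, "rz": 0, "jaw": 20},
  {"x": 0, "y": 0, "z": -30, "rx": 0, "ry": 0, "rz": 0, "jaw": 20},
  {"x": 0, "y": 0, "z": -32, "rx": 0, "ry": 0, "rz": 0, "jaw": 20},
  {"x": 0, "y": 0, "z": 0, "rx": 0, "ry": 0, "rz": 0, "jaw": 20},
  {"x": 0, "y": 0, "z": 0, "rx": 0, "ry": 0, "rz": 0, "jaw": 20},
  {"x": 0, "y": 0, "z": 0, "rx": 0, "ry": 0, "rz": 0, "jaw": 20},
])

```text
time: 15.3
tool_pos: [0.5052, -0.3788, 0.2584]
tcp_rot: [-0.039, 0.999, -0.0, 0.001]
force: [-0.3, 0.2, -2.7]
finger_gap: 0.0274
grip_force: 60.3
```

```bash
python3 - <<'E'
from h import *
s=st();R=Rn.from_quat(s['tcp_rot']);print(R.as_matrix().round(4)[:,2],proj(load('s0'),s['tool_pos']),proj(load('t0'),s['tool_pos']))
a=snap('scene','s8');b=snap('top','t8')
u,v=proj(a,s['tool_pos'])[0].astype(int);u2,v2=proj(b,s['tool_pos'])[0].astype(int);print(u,v,u2,v2)
i=cv2.resize(a['color'][v-50:v+90,u-48:u+48],None,fx=4,fy=4,interpolation=cv2.INTER_CUBIC);j=cv2.resize(b['color'][v2-70:v2+70,u2-48:u2+48],None,fx=4,fy=4,interpolation=cv2.INTER_CUBIC)
cv2.imwrite('pics/c6.png',np.hstack([i,j])[:,:,::-1])
E
```

```text
t 15.3 p [ 0.5052 -0.3788  0.2584] F [-0.3  0.2 -2.7] gap 0.0274 gf 60.2718722820282
[ 1.8e-03 -9.0e-04 -1.0e+00] [[243.3428587  101.52383349]] [[424.10230748 226.99426154]]
243 101 424 226
```

View pics/c6.png

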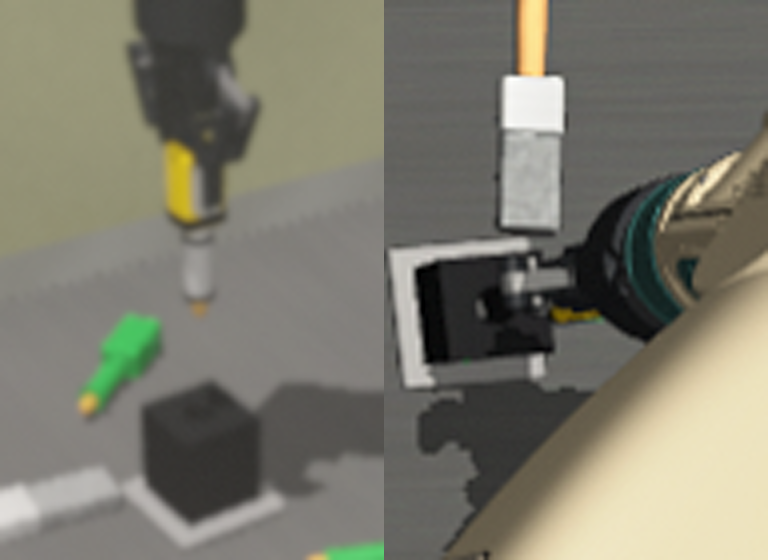

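```bash
cat >> h.py <<'E'
t_,yw=.35,np.radians(-5.2)
NRM=np.array([-np.sin(t_)*np.cos(yw),-np.sin(t_)*np.sin(yw),np.cos(t_)])
SPOT=np.array([.6351,-.0175,.107]); RS=down(84.8,NRM); TIP=np.array([0,0,.0896])
def tcp_for(h): return SPOT+NRM*h-RS.apply(TIP)
E
python3 - <<'E'
from h import *
s=st();R=Rn.from_quat(s['tcp_rot']);a=load('s8')
for t in ([0,0,.0896],[.002,0,.0896],[0,.002,.0896],[0,0,.0866]): print(t,proj(a,s['tool_pos']+R.apply(t)))
g=tcp_for(.03);print(g,RS.as_matrix().round(3))
q=plan((.505,-.2,.30),R*Rn.identity(),40)
plan(g+NRM*.03,RS,40,q)
E
```

```text
t 15.4 p [ 0.5046 -0.3782  0.2569] F [ 0.1  0.2 -1.7] gap 0.0273 gf 60.26118993759155
[0, 0, 0.0896] [[244.40542851 129.89561464]]
[0.002, 0, 0.0896] [[244.98042357 129.69685884]]
[0, 0.002, 0.0896] [[244.78182336 130.1824067 ]]
[0, 0, 0.0866] [[244.3798137  128.99716441]]
[ 0.59425821 -0.01378311  0.21934898] [[-0.936  0.091  0.341]
 [ 0.085  0.996 -0.031]
 [-0.343 -0.    -0.939]]
{"x": -3.0, "y": 36.0, "z": -9.0}
{"x": -3.0, "y": 35.0, "z": -8.0}
{"x": -3.0, "y": 36.0, "z": -9.0}
{"x": -2.0, "y": 35.0, "z": -8.0}
{"x": -3.0, "y": 36.0, "z": -9.0}
end [ 0.5047 -0.1997  0.3001] err mm [ 0.3 -0.3 -0.1] rot 0.0
{"x": -16.0, "y": 30.0, "z": 9.0, "rx": 0.3, "ry": -3.3, "rz": 1.6}
{"x": -14.0, "y": 30.0, "z": 9.0, "rx": 0.3, "ry": -3.4, "rz": 1.6}
{"x": -13.0, "y": 31.0, "z": 10.0, "rx": 0.3, "ry": -3.3, "rz": 1.6}
{"x": -11.0, "y": 32.0, "z": 11.0, "rx": 0.3, "ry": -3.3, "rz": 1.6}
{"x": -10.0, "y": 31.0, "z": 11.0, "rx": 0.3, "ry": -3.4, "rz": 1.6}
{"x": -8.0, "y": 32.0, "z": 12.0, "rx": 0.2, "ry": -3.3, "rz": 1.6}
end [ 0.5841 -0.0131  0.2471] err mm [-0.1  0.3  0.4] rot 0.05
```

In the crop, the probe hangs straight under the fingers; its tip at (199,311) → pixel (244.4,128.4) agrees with the model to about a pixel. I'll carry it over to the coupon.

Emit:
carry_out([
  {"x": -3, "y": 36, "z": -9, "rx": 0, "ry": 0, "rz": 0, "jaw": 20},
  {"x": -3, "y": 35, "z": -8, "rx": 0, "ry": 0, "rz": 0, "jaw": 20},
  {"x": -3, "y": 36, "z": -9, "rx": 0, "ry": 0, "rz": 0, "jaw": 20},
  {"x": -2, "y": 35, "z": -8, "rx": 0, "ry": 0, "rz": 0, "jaw": 20},
  {"x": -3, "y": 36, "z": -9, "rx": 0, "ry": 0, "rz": 0, "jaw": 20},
  {"x": -16, "y": 30, "z": 9, "rx": 0.3, "ry": -3.3, "rz": 1.6, "jaw": 20},
  {"x": -14, "y": 30, "z": 9, "rx": 0.3, "ry": -3.4, "rz": 1.6, "jaw": 20},
  {"x": -13, "y": 31, "z": 10, "rx": 0.3, "ry": -3.3, "rz": 1.6, "jaw": 20},
  {"x": -11, "y": 32, "z": 11, "rx": 0.3, "ry": -3.3, "rz": 1.6, "jaw": 20},
  {"x": -10, "y": 31, "z": 11, "rx": 0.3, "ry": -3.4, "rz": 1.6, "jaw": 20},
])

```text
time: 16.23
tool_pos: [0.5709, -0.0435, 0.2556]
tcp_rot: [0.032, 0.989, -0.008, 0.147]
force: [0.5, 0.3, -3.3]
finger_gap: 0.0275
grip_force: 60.3
```

Emit:
carry_out([
  {"x": -8, "y": 32, "z": 12, "rx": 0.2, "ry": -3.3, "rz": 1.6, "jaw": 20},
  {"x": 0, "y": 0, "z": 0, "rx": 0, "ry": 0, "rz": 0, "jaw": 20},
  {"x": 0, "y": 0, "z": 0, "rx": 0, "ry": 0, "rz": 0, "jaw": 20},
  {"x": 0, "y": 0, "z": 0, "rx": 0, "ry": 0, "rz": 0, "jaw": 20},
])

```text
time: 16.57
tool_pos: [0.584, -0.014, 0.247]
tcp_rot: [0.044, 0.984, -0.009, 0.174]
force: [-0.6, 0.2, -2.8]
finger_gap: 0.0274
grip_force: 60.8
```

```bash
python3 - <<'E'
from h import *
s=st();plan(tcp_for(.02),RS,15)
E
```

```text
t 16.5667 p [ 0.584 -0.014  0.247] F [-0.6  0.2 -2.8] gap 0.0274 gf 60.83142399787903
{"y": 0.4, "z": 13.1}
{"x": -0.1, "y": 0.4, "z": 13.2, "rx": -0.1, "rz": 0.1}
{"y": 0.4, "z": 13.1}
end [ 0.5977 -0.0141  0.21  ] err mm [ 0. -0. -0.] rot 0.03
```

Emit:
carry_out([
  {"x": 0, "y": 0.4, "z": 13, "rx": 0, "ry": 0, "rz": 0, "jaw": 20},
  {"x": 0, "y": 0.4, "z": 13, "rx": 0, "ry": 0, "rz": 0, "jaw": 20},
  {"x": 0, "y": 0.4, "z": 13, "rx": 0, "ry": 0, "rz": 0, "jaw": 20},
  {"x": 0, "y": 0, "z": 8, "rx": 0, "ry": 0, "rz": 0, "jaw": 20},
  {"x": 0, "y": 0, "z": 0, "rx": 0, "ry": 0, "rz": 0, "jaw": 20},
  {"x": 0, "y": 0, "z": 0, "rx": 0, "ry": 0, "rz": 0, "jaw": 20},
  {"x": 0, "y": 0, "z": 0, "rx": 0, "ry": 0, "rz": 0, "jaw": 20},
])

```text
time: 17.15
tool_pos: [0.6021, -0.0153, 0.2055]
tcp_rot: [0.045, 0.983, -0.009, 0.176]
force: [-0.3, -0.1, -1.7]
finger_gap: 0.0273
grip_force: 60.9
```

```bash
python3 - <<'E'
from h import *
s=st();R=Rn.from_quat(s['tcp_rot']);tip=s['tool_pos']+R.apply(TIP);d=tip-SPOT
print('tip',tip,'rel spot x,y,h',R.apply(d,inverse=True)*1e3,'ang',np.degrees((R.inv()*RS).as_rotvec()))
a=snap('scene','s9');b=snap('top','t9');print(proj(a,[tip,SPOT]),proj(b,[tip,SPOT]))
i=cv2.resize(a['color'][190:260,225:305],None,fx=5,fy=5,interpolation=cv2.INTER_CUBIC);j=cv2.resize(b['color'][150:220,225:305],None,fx=5,fy=5,interpolation=cv2.INTER_CUBIC)
cv2.imwrite('pics/c7.png',np.hstack([i,j])[:,:,::-1])
E
```

```text
t 17.15 p [ 0.6021 -0.0153  0.2055] F [-0.3 -0.1 -1.7] gap 0.0273 gf 60.92276573181152
tip [ 0.63310252 -0.01829457  0.12150737] rel spot x,y,h [ -3.23840413  -1.00589837 -14.26835967] ang [-0.13586787  0.25997088 -0.00524748]
[[270.40396803 227.77182705]
 [269.80749598 232.77177201]] [[260.49444833 182.9284124 ]
 [260.5268817  183.15377784]]
```

View pics/c7.png

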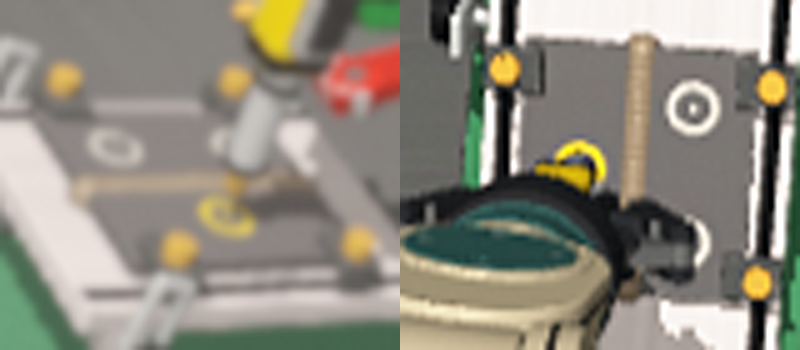

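Scene crop: ring centre (227,215), brass tip (236,187) about 14 mm above it, the tip slightly right of the model. I'll fit the neck cylinder from depth to check the axis.

```bash
python3 - <<'E'
from h import *
from scipy.optimize import least_squares
s=arm.sense();R=Rn.from_quat(s['tcp_rot']);p=s['tool_pos']
for k in range(1):
    a=snap('scene','s10');C=cloud(a).reshape(-1,3);T=R.apply(np.nan_to_num(C)-p,inverse=True)
    m=(np.hypot(T[:,0],T[:,1])<.016)&(T[:,2]>.022)&(T[:,2]<.072)
    Q=T[m];print(m.sum(),Q.mean(0))
    f=lambda v:np.hypot(Q[:,0]-v[0]-v[2]*(Q[:,2]-.047),Q[:,1]-v[1]-v[3]*(Q[:,2]-.047))-.010
    r=least_squares(f,[0,0,0,0],loss='soft_l1',f_scale=.001);print('axis at z=.047',r.x[:2]*1e3,'slopes deg',np.degrees(r.x[2:]),'tip',(r.x[:2]+r.x[2:]*.0426)*1e3,'rms',f(r.x).std()*1e3)
    r=least_squares(lambda v:f([v[0],v[1],0,0]),[0,0],loss='soft_l1',f_scale=.001);print('no tilt',r.x*1e3)
    # tip pixel
    x=a['color'].astype(int);mm=np.zeros(x.shape[:2],bool);mm[220:233,262:282]=1
    o=mm&(x[...,0]-x[...,2]>55);print('orange',[(v,u,*x[v,u]) for v,u in np.argwhere(o)])
    for z in(.08,.085,.0896): print(z,proj(a,p+R.apply([0,0,z])))
    # ring
    d=SPOT;print('spot in tool',R.apply(SPOT-p,inverse=True)*1e3)
E
```

```text
166 [-0.00286653  0.00559351  0.0475847 ]
axis at z=.047 [ 1.84992395 -0.09094246] slopes deg [0.60438944 0.05179646] tip [ 2.2992937  -0.05243126] rms 1.355740032356849
no tilt [ 1.87540921 -0.08835992]
orange [(np.int64(225), np.int64(270), np.int64(175), np.int64(150), np.int64(111)), (np.int64(225), np.int64(271), np.int64(172), np.int64(146), np.int64(103)), (np.int64(225), np.int64(272), np.int64(161), np.int64(138), np.int64(102)), (np.int64(226), np.int64(270), np.int64(186), np.int64(157), np.int64(110)), (np.int64(226), np.int64(271), np.int64(184), np.int64(153), np.int64(95)), (np.int64(226), np.int64(272), np.int64(175), np.int64(145), np.int64(92)), (np.int64(226), np.int64(273), np.int64(163), np.int64(137), np.int64(95)), (np.int64(227), np.int64(270), np.int64(182), np.int64(154), np.int64(111)), (np.int64(227), np.int64(271), np.int64(183), np.int64(151), np.int64(92)), (np.int64(227), np.int64(272), np.int64(174), np.int64(143), np.int64(85)), (np.int64(227), np.int64(273), np.int64(164), np.int64(137), np.int64(95)), (np.int64(228), np.int64(271), np.int64(169), n
[... 1103 characters left out ...]
, (np.int64(231), np.int64(269), np.int64(182), np.int64(165), np.int64(113)), (np.int64(231), np.int64(270), np.int64(179), np.int64(162), np.int64(106)), (np.int64(231), np.int64(271), np.int64(158), np.int64(142), np.int64(97)), (np.int64(232), np.int64(265), np.int64(207), np.int64(187), np.int64(105)), (np.int64(232), np.int64(266), np.int64(215), np.int64(194), np.int64(98)), (np.int64(232), np.int64(267), np.int64(193), np.int64(175), np.int64(112)), (np.int64(232), np.int64(270), np.int64(175), np.int64(159), np.int64(110))]
0.08 [[271.7120371  224.49415327]]
0.085 [[271.02801969 226.18561207]]
0.0896 [[270.40134395 227.73529111]]
spot in tool [  3.56820526   0.67602766 104.22897969]
```

Emit:
carry_out([
  {"x": 1.5, "y": 0.7, "z": 4, "rx": -0.1, "ry": 0, "rz": 0, "jaw": 20},
  {"x": 0, "y": 0, "z": 4, "rx": 0, "ry": 0, "rz": 0, "jaw": 20},
  {"x": 0, "y": 0, "z": 3, "rx": 0, "ry": 0, "rz": 0, "jaw": 20},
  {"x": 0, "y": 0, "z": 0, "rx": 0, "ry": 0, "rz": 0, "jaw": 20},
  {"x": 0, "y": 0, "z": 0, "rx": 0, "ry": 0, "rz": 0, "jaw": 20},
  {"x": 0, "y": 0, "z": 0, "rx": 0, "ry": 0, "rz": 0, "jaw": 20},
])

```text
time: 17.8
tool_pos: [0.604, -0.014, 0.1938]
tcp_rot: [0.044, 0.983, -0.008, 0.176]
force: [0.1, -0.2, -2.1]
finger_gap: 0.0272
grip_force: 60.9
```

```bash
cat >> h.py <<'E'
def press():
    s=st();R=Rn.from_quat(s['tcp_rot']);print('spot-tip in tool mm',(R.apply(SPOT-s['tool_pos'],inverse=True)-[.002,0,.0896])*1e3,'ang',np.degrees((R.inv()*RS).as_rotvec()).round(2),'Fn',s['force']@NRM)
E
python3 -c "
from h import *
press()"
```

```text
t 17.8 p [ 0.604  -0.014   0.1938] F [ 0.1 -0.2 -2.1] gap 0.0272 gf 60.9247612953186
spot-tip in tool mm [-1.27985141 -0.61444835  2.62536606] ang [-0.01  0.19  0.05] Fn -2.0291181691513964
```

Emit:
carry_out([
  {"x": -0.8, "y": -0.4, "z": 1.5, "rx": 0, "ry": 0, "rz": 0, "jaw": 20},
  {"x": 0, "y": 0, "z": 0, "rx": 0, "ry": 0, "rz": 0, "jaw": 20},
  {"x": 0, "y": 0, "z": 0, "rx": 0, "ry": 0, "rz": 0, "jaw": 20},
])

```text
time: 18.05
tool_pos: [0.6054, -0.0146, 0.1928]
tcp_rot: [0.044, 0.983, -0.008, 0.176]
force: [0.4, 0.3, -1.8]
finger_gap: 0.0273
grip_force: 60.9
```

```bash
python3 -c "
from h import *
press()"
```

```text
t 18.05 p [ 0.6054 -0.0146  0.1928] F [ 0.4  0.3 -1.8] gap 0.0273 gf 60.924532413482666
spot-tip in tool mm [-0.27525514 -0.13582683  1.25342762] ang [-0.01  0.21  0.04] Fn -1.8001091832654186
```

Emit:
carry_out([
  {"x": 0, "y": 0, "z": 2, "rx": 0, "ry": 0, "rz": 0, "jaw": 20},
  {"x": 0, "y": 0, "z": 0, "rx": 0, "ry": 0, "rz": 0, "jaw": 20},
  {"x": 0, "y": 0, "z": 0, "rx": 0, "ry": 0, "rz": 0, "jaw": 20},
])

```text
time: 18.3
tool_pos: [0.6063, -0.0147, 0.1913]
tcp_rot: [0.044, 0.983, -0.008, 0.176]
force: [-0.2, -0.1, -0.7]
finger_gap: 0.0274
grip_force: 61.0
```

```bash
python3 -c "
from h import *
press()"
```

```text
t 18.3 p [ 0.6063 -0.0147  0.1913] F [-0.2 -0.1 -0.7] gap 0.0274 gf 61.041462421417236
spot-tip in tool mm [ 0.14593516 -0.13768174 -0.48434548] ang [-0.01  0.25  0.04] Fn -0.5822859251045436
```

Emit:
carry_out([
  {"x": 0, "y": 0, "z": 1.5, "rx": 0, "ry": 0, "rz": 0, "jaw": 20},
  {"x": 0, "y": 0, "z": 1, "rx": 0, "ry": 0, "rz": 0, "jaw": 20},
  {"x": 0, "y": 0, "z": 0, "rx": 0, "ry": 0, "rz": 0, "jaw": 20},
  {"x": 0, "y": 0, "z": 0, "rx": 0, "ry": 0, "rz": 0, "jaw": 20},
])

```text
time: 18.63
tool_pos: [0.6072, -0.0148, 0.1891]
tcp_rot: [0.044, 0.983, -0.008, 0.176]
force: [-2.2, -0.3, 2.4]
finger_gap: 0.0276
grip_force: 61.4
```

```bash
python3 -c "
from h import *
press()"
```

```text
t 18.6333 p [ 0.6072 -0.0148  0.1891] F [-2.2 -0.3  2.4] gap 0.0276 gf 61.36546611785889
spot-tip in tool mm [ 0.19749252 -0.12799179 -2.82011398] ang [-0.01  0.25  0.04] Fn 3.03534257511091
```

Emit:
carry_out([
  {"x": 0, "y": 0, "z": 1.1, "rx": 0, "ry": 0, "rz": 0, "jaw": 20},
  {"x": 0, "y": 0, "z": 1, "rx": 0, "ry": 0, "rz": 0, "jaw": 20},
  {"x": 0, "y": 0, "z": 0, "rx": 0, "ry": 0, "rz": 0, "jaw": 20},
  {"x": 0, "y": 0, "z": 0, "rx": 0, "ry": 0, "rz": 0, "jaw": 20},
  {"x": 0, "y": 0, "z": 0, "rx": 0, "ry": 0, "rz": 0, "jaw": 20},
  {"x": 0, "y": 0, "z": 0, "rx": 0, "ry": 0, "rz": 0, "jaw": 20},
])

```text
time: 19.13
tool_pos: [0.6079, -0.0148, 0.1873]
tcp_rot: [0.044, 0.983, -0.008, 0.176]
force: [-3.5, 1.0, 6.6]
finger_gap: 0.0273
grip_force: 61.7
```

```bash
python3 - <<'E'
from h import *
press()
a=snap('scene','s11');press();b=snap('top','t11');press();drawer('t12')
i=cv2.resize(a['color'][185:265,220:320],None,fx=7,fy=7,interpolation=cv2.INTER_CUBIC);cv2.imwrite('pics/c8.png',i[:,:,::-1])
E
```

```text
t 19.1333 p [ 0.6079 -0.0148  0.1873] F [-3.5  1.   6.6] gap 0.0273 gf 61.66997194290161
spot-tip in tool mm [ 0.28893864 -0.15746548 -4.81453761] ang [-0.01  0.26  0.04] Fn 7.445300257608896
t 19.1833 p [ 0.6079 -0.0149  0.1873] F [-4.4  0.6  5.4] gap 0.0271 gf 61.67151689529419
spot-tip in tool mm [ 0.2905789  -0.15730992 -4.80380475] ang [-0.01  0.27  0.04] Fn 6.5738748869753705
t 19.2333 p [ 0.6079 -0.0148  0.1873] F [-3.4  0.4  5.9] gap 0.0275 gf 61.67119860649109
spot-tip in tool mm [ 0.27751319 -0.16038708 -4.82773154] ang [-0.01  0.26  0.04] Fn 6.728710402587744
panel x [0.63150846 0.6371672  0.64338031] 221 right end 0.6367431401437141 96
tool cab x 0.578021396224099
```

View pics/c8.png

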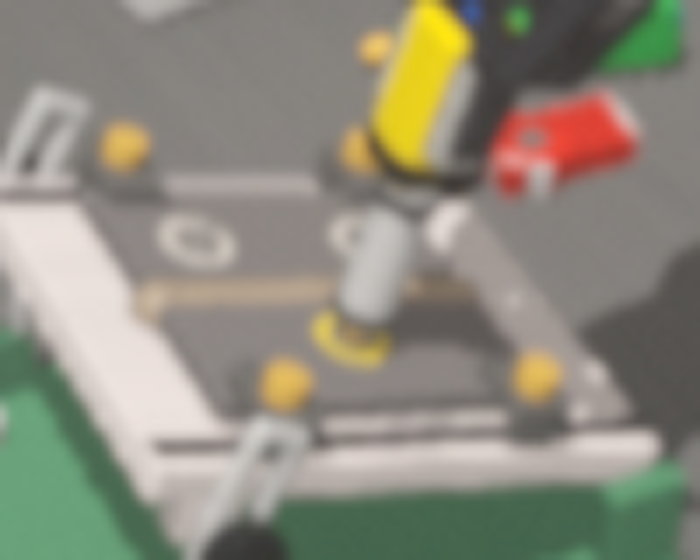

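The nose sits inside the yellow ring (≈(355,338), ring centre predicted at (352,338)), square to the plate. The force is slightly over half-way, so I'll back off 0.4 mm and hold.

Emit:
carry_out([
  {"x": 0, "y": 0, "z": -0.4, "rx": 0, "ry": 0, "rz": 0, "jaw": 20},
  {"x": 0, "y": 0, "z": 0, "rx": 0, "ry": 0, "rz": 0, "jaw": 20},
  {"x": 0, "y": 0, "z": 0, "rx": 0, "ry": 0, "rz": 0, "jaw": 20},
  {"x": 0, "y": 0, "z": 0, "rx": 0, "ry": 0, "rz": 0, "jaw": 20},
  {"x": 0, "y": 0, "z": 0, "rx": 0, "ry": 0, "rz": 0, "jaw": 20},
  {"x": 0, "y": 0, "z": 0, "rx": 0, "ry": 0, "rz": 0, "jaw": 20},
])

```text
time: 19.78
tool_pos: [0.6078, -0.0149, 0.1876]
tcp_rot: [0.044, 0.983, -0.008, 0.176]
force: [-3.3, 0.5, 5.5]
finger_gap: 0.0273
grip_force: 61.7
```

```bash
python3 - <<'E'
from h import *
f=[]
for _ in range(6): arm.camera('top');f.append(arm.sense()['force']@NRM)
press();print(np.round(f,2),np.mean(f))
if 4.3<np.mean(f)<8: print(arm.job_done())
E
```

```text
t 20.0833 p [ 0.6078 -0.0148  0.1876] F [-3.8  1.7  4.7] gap 0.0275 gf 61.67322635650635
spot-tip in tool mm [ 0.24624907 -0.16828494 -4.48459424] ang [-0.01  0.26  0.04] Fn 5.730139896642447
[5.98 6.53 6.01 5.69 7.09 5.73] 6.171169400247899
the job is handed in; nothing more can be done
None
```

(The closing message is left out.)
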